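Lock a quarter-turn T-stud in a sprung T-slot rail, hard up to the stop

TASK

Take the T-stud out of the wooden holder, drop its head into the slot of the aluminium rail well clear of the stop block, and slide it gently along the slot, still unlocked, until its shaft bears on the stop. There push it down against the spring, twist it a quarter turn clockwise (seen from above) so that the head lies crosswise under the lips, and let go, leaving it locked, upright and still up against the stop. Do not ram the stop or force the stud hard into the rail, and leave the flange, tape measure and nut where they are.

Things in the scene. Friction and masses are not known exactly. Their poses are not given: they have to be found in the camera images.
- stud_center (a point): Half-way up (32 mm) the loose upright steel T-stud, 64 mm high, 80-170 g; z up its shaft. Underside up: head 0-6 mm, 28 long (x) by 12 wide (y), two opposite corners rounded so that in the rail it turns only clockwise seen from above; round shaft 11 mm across, 6-38 mm; wing 38-64 mm. A half turn makes no difference. It starts with its head in the holder's pocket.
- stud_wing (a point): Centre of the T-stud's flat wing, where it is gripped on its two flats: 40 mm long (x axis), 12 mm thick (y axis), 26 mm high, 51 mm above the stud's underside. The wing lies the same way as the head.
- holder: Fixed wooden block 80 x 60 x 28 mm, origin at the centre of its underside; in the middle of its top a pocket 34 mm (x) by 18 mm (y), 20 mm deep, in which the stud stands with its underside 8 mm above the bench and about 3 mm of play all round.
- rail: Fixed aluminium T-slot rail, 300 mm long (x axis), 56 wide (y), 30 high, origin at the centre of its underside. A slot 15 mm wide runs along the middle of its top; the lips beside it are 6 mm thick (24 to 30 mm up), the channel below is 30 mm wide. Head crosswise: it meets the channel walls only some 10 degrees beyond a quarter turn.
- slot (a point): Centre of the slot's mouth, at the height of the rail's top; x along the slot. On the -x half the slot is free. On the +x half a steel stop block (30 x 46 mm, 12 mm above the rail's top) bridges it, its flat face to -x, 15 to 85 mm from this point: set anew each time, not measured, found by sliding the stud along +x until its shaft touches. The head passes below it.
- strip_top (a point): Top centre of the sprung strip in the channel, at rest, 24 mm up: a stud put in stands on it, its head between the lips, and cannot turn. It yields to 5 N plus 1.2 N per mm and is solid after 10 mm (17 N). From 6 mm down (12 N) the head is under the lips and can turn. Let go crosswise, the spring clamps the head up against the lips, underside 18 mm up.
- flange_center (a point): Centre of a loose round steel flange, 95 mm across, 32 mm high, a bystander.
- tape_center (a point): Centre of a loose yellow tape measure, 34 x 75 x 65 mm, a bystander.
- nut_center (a point): Centre of a loose steel hexagon nut, 35 x 30 x 16 mm, a bystander.
Mind the look-alikes: they are no part of the job. What is shaped like the part that bears stud_center but turquoise is not meant.

How it is judged:
On the way, in this order (a step that is already met when the one before it is completed fails the run):
1. the stud stands in the slot on the sprung strip, head lengthwise between the lips, clear of the stop (z of stud_center in the frame of rail between 0.045 and 0.06 m and y of stud_center in the frame of rail between -0.004 and 0.004 m and angle between the x axis of stud_center and the x axis of rail, either way round below 0.3 rad and contact force between stud and stop below 0.5 N), for 0.2 s.
2. the stud, still lengthwise, bears on the stop with more than 1 N (contact force between stud and stop above 1 N and angle between the x axis of stud_center and the x axis of rail, either way round below 0.3 rad), for 0.1 s.
At the end, for the whole second after the job is handed in: the stud stands released, at rest and upright (within 0.1 rad) in the rail, its head crosswise (within 0.3 rad) under the lips and held up by the spring, its shaft within 3 mm of the stop's face (z of stud_center in the frame of rail between 0.045 and 0.053 m and angle between the x axis of stud_center and the y axis of rail, either way round below 0.3 rad and angle between stud_center's own z axis and vertical below 0.1 rad and x of stud_center in the frame of stop between -0.0085 and -0.004 m and linear speed of stud below 0.01 m/s and y of stud_center in the frame of stop between -0.006 and 0.006 m); the robot touches nothing.
It fails at once if the stud is pressed onto the sprung strip with more than 30 N (contact force between stud and strip above 30 N).
It fails at once if the stud is forced against the rail, lips, walls and strip together, with more than 50 N (contact force between stud and rail above 50 N).
It fails at once if the stop is rammed with more than 20 N (contact force between stud and stop above 20 N).
It fails at once if the flange, tape measure or nut is moved by more than 20 mm (distance of any of flange_center, tape_center, nut_center from where it was at the start of the episode above 0.02 m).
It also fails if it takes over 64 s, if anything falls off the work surface, if the arm or the gripper's body presses on something with over 40 N, if the wrist force passes 120 N, or if a joint passes its speed limit or range.

ROBOT

A 6-joint arm with a two-finger parallel gripper is mounted at the origin on a cart in front of the work surface, level with it; the furniture and walls round the work are solid. World frame = base frame: x ahead of the robot, y to its left, z up, the work surface at z = 0. Lengths are in m, angles in rad, forces in N, time in s.
With the tool pointing down it reaches from about 0.35 to 0.975 m from the base axis. Payload 4.9 kg.
Tool frame: the origin (TCP) lies at the very end of the fingers, on their centre line; the grasp point (between the pads) lies 19 mm behind it; x points along the fingers, z is the direction in which the jaws open and shut, and the axes are right-handed (so a half turn about x gives the same grasp; the last joint's range is limited). The gripper opens to 85 mm and grips with 20 to 120 N. Pads are 22 mm wide; open, the fingers measure 114 mm over their backs; the gripper's body (76 mm by 85 mm) begins 54 mm behind the grasp point. The pads swing forward as they close: fully open they stand 13 mm farther back than shut.
Start: joints at [1.021, 0.053, 1.613, -0, 1.476, -0.119], TCP at [0.261, 0.568, 0.231] pointing down, gripper open.
Joint ranges: [-3.01, 3.01], [-1.01, 2.22], [0.06, 2.58], [-1.02, 4.17], [0.09, 2.62], [-3.14, 3.14]. Speed limits (rad/s): [2.57, 2.57, 3.14, 3.14, 3.14, 3.14].

INTERFACE

Orientations are given as a rotation vector (axis times angle).
In Python, from station import ctrl, imaging gives the robot as it stands. The module is installed in compiled form; this text tells all that it offers.
- The arm moves only by the shell command python3 -m jog 'ROWS' [FORCE]. ROWS is JSON, a list that holds one entry, the list of rows, each a list of 5 numbers: the shift along the tool's x, y, z in m, then the turn about the tool's x in rad, then the closure, from -1 (fully open) to 1 (shut). A call has 1 to 12 rows; each row is the pose to reach, as a shift and turn from the pose measured when the call began, along the tool's axes at that moment; what a row does not reach only later rows make up. A row lasts 1/10 s, in which the tool goes at most 50 mm and 8.59 degrees, less where a joint would pass 70% of its speed; a pose out of reach is approached as far as the arm can. A call with a gripper value outside its range is refused whole. The fingers move at their own pace and stop on an object; FORCE is the grip in N (left out, the last holds). Time passes only in rows, so rows that repeat a pose let the fingers close. It gives the time, the measured TCP pose, the force and the opening at its end, in the units of the state.
- ctrl.get_obs(): the state, without advancing time (a new reading comes with each control period).
- imaging.get_image(name): name is "scene" or "side" or "wrist"; returns a dict with "color" (420x560x3 uint8, red, green, blue), "intrinsics" (3x3 intrinsics, pixels), "R" (3x3) and "t" (3): a world point X has camera coordinates R X + t. Camera axes: x right, y down, z forward; pixel columns grow to the right and rows downward; lengths in m; the calibration is good to about 2 mm. A picture is of the moment at which its call begins. There is no depth.
- ctrl.finish_job(): hands the job in, once; it reports no verdict.
The state is a dict: "t": time; "q": joint angles; "dq": joint speeds; "effort": joint torques, N m; "tool_pos": TCP position; "tool_rot": TCP orientation; "contact_force": force on the tool from outside, world axes, zero at the start; "wrist_torque": the same for the moment, N m; "opening": finger opening in m.
Only numpy, scipy, OpenCV 4.12 (cv2) and the standard library are available. Lean on these libraries where they do the work, as an engineer would, in place of code of your own. Each camera call takes 0.05 s, during which the arm holds its last target.

## Working session

There is one attempt and no reset: what is moved stays moved. The work goes in short steps, Python scripts to look and compute and a shell command to move; the robot and the scene stay as the last step left them, time stands still between calls to the robot, and variables do not carry over. Pictures are saved under pics/ and viewed, and the job is handed in when it is done.

```bash
mkdir -p pics; ls; python3 - <<'E'
from station import ctrl, imaging
import cv2, numpy as np
o=ctrl.get_obs()
for k,v in o.items(): print(k,np.round(v,4))
for n in ["scene","side","wrist"]:
    d=imaging.get_image(n)
    cv2.imwrite(f"pics/{n}0.png",d["color"][:,:,::-1])
    print(n,np.round(d["intrinsics"],1).tolist(),np.round(-d["R"].T@d["t"],3), np.round(d["R"],3).tolist())
E
```

```text
pics
t 0.0
q [ 1.021   0.0533  1.6143 -0.      1.476  -0.119 ]
dq [0.0014 0.001  0.0008 0.0013 0.0007 0.0002]
effort [ 3.00000e-04 -3.93656e+01 -3.70190e+01 -1.00000e-04  6.70000e-03
 -0.00000e+00]
tool_pos [0.2607 0.5674 0.2301]
tool_rot [-0.8873  1.3846  0.8858]
contact_force [ 0.061  -0.3563 -0.7211]
wrist_torque [ 0.0241 -0.0262  0.0259]
opening 0.0854
scene [[442.5, 0.0, 276.5], [0.0, 442.5, 201.7], [0.0, 0.0, 1.0]] [ 0.706 -0.673  1.008] [[0.977, 0.213, -0.016], [0.165, -0.802, -0.574], [-0.135, 0.558, -0.819]]
side [[426.5, 0.0, 278.7], [0.0, 426.5, 218.6], [0.0, 0.0, 1.0]] [0.958 0.752 0.659] [[-0.883, 0.468, 0.021], [0.242, 0.494, -0.835], [-0.402, -0.733, -0.549]]
wrist [[317.1, 0.0, 283.1], [0.0, 317.1, 206.3], [0.0, 0.0, 1.0]] [0.192 0.599 0.374] [[0.418, 0.908, -0.002], [0.869, -0.399, 0.293], [0.265, -0.124, -0.956]]
```

View pics/scene0.png

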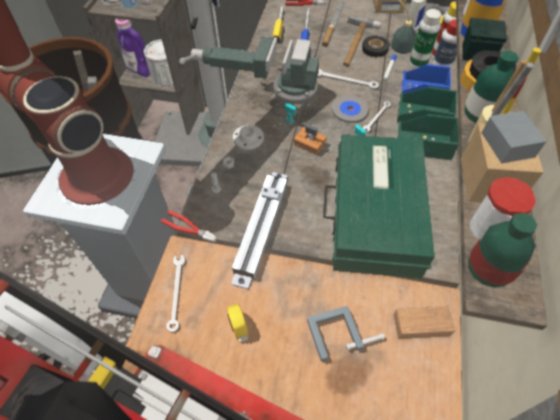

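View pics/side0.png

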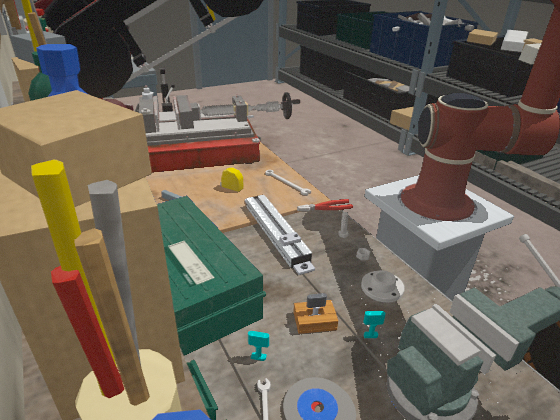

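View pics/wrist0.png

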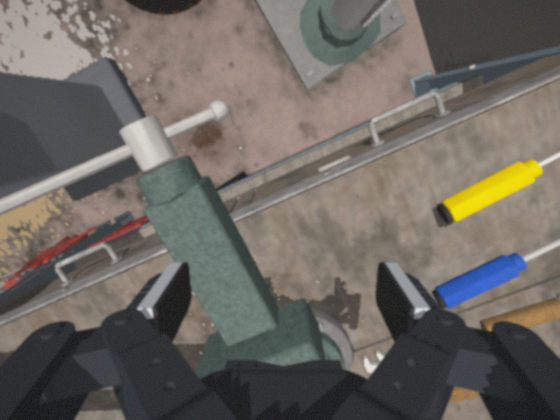

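The scene view shows the rail from about (243,280) to (277,180) with a stop near the far end, and the holder at about (310,139). Turquoise look-alikes stand at (290,112) and (360,130), the flange at (248,137), the tape at (238,320), and the nut is possibly at (228,162). I'll enlarge to check.

```bash
python3 - <<'E'
import cv2, numpy as np
a=cv2.imread("pics/scene0.png");b=cv2.imread("pics/side0.png")
cv2.imwrite("pics/c1.png",cv2.resize(a[90:290,190:390],(800,600) if 0 else (600,600),interpolation=cv2.INTER_CUBIC))
cv2.imwrite("pics/c2.png",cv2.resize(b[180:380,220:420],(600,600),interpolation=cv2.INTER_CUBIC))
E
```

```text
(no output)
```

View pics/c1.png

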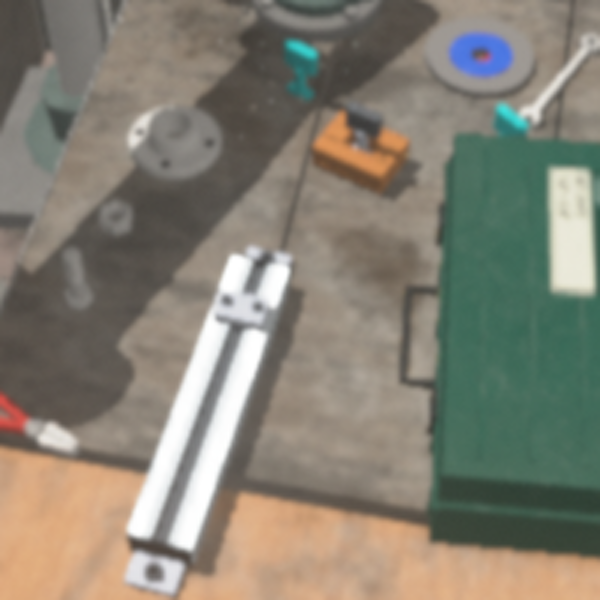

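View pics/c2.png

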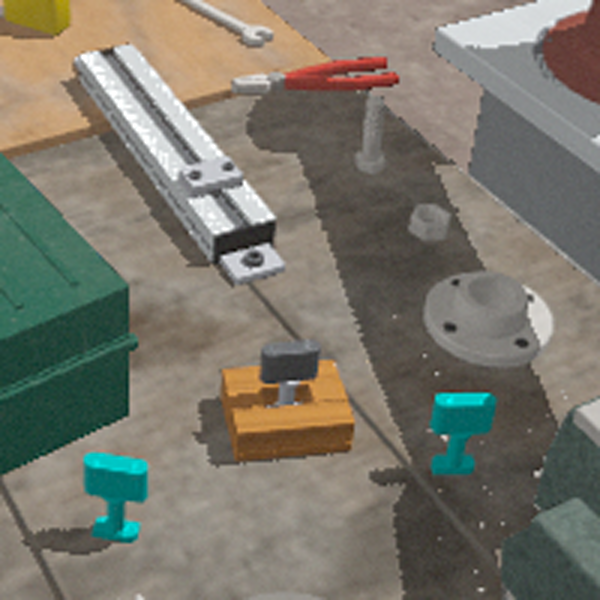

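```bash
cat > h.py <<'E'
import numpy as np, cv2
from station import ctrl, imaging
from scipy.spatial.transform import Rotation as Rn
def cam(n):
    d=imaging.get_image(n); return d
def ray(d,px,z):
    px=np.atleast_2d(np.array(px,float))
    K=d["intrinsics"];R=d["R"];t=d["t"]
    c=-R.T@t
    v=(R.T@np.linalg.inv(K)@np.c_[px,np.ones(len(px))].T).T
    s=(z-c[2])/v[:,2]
    return c+v*s[:,None]
def proj(d,X):
    X=np.atleast_2d(X); c=(d["R"]@X.T).T+d["t"]; p=(d["intrinsics"]@c.T).T
    return p[:,:2]/p[:,2:]
E
python3 - <<'E'
from h import *
S=cam("scene");D=cam("side")
def sc(a): return np.array(a)/3+[190-.33,90-.33]
def sd(a): return np.array(a)/3+[220-.33,180-.33]
for nm,d,f,L in [("scene",S,sc,dict(rail=([(130,533),(190,553),(293,265),(232,255)],.03),holder=([(333,112),(410,150),(385,178),(313,147)],.028),wing=([(348,105),(382,118)],.072),stopface=([(215,312),(262,326)],.042))),
  ("side",D,sd,dict(rail=([(75,62),(130,43),(275,220),(215,237)],.03),holder=([(220,370),(340,360),(355,425),(235,432)],.028),wing=([(263,345),(318,345)],.072),stoptop=([(178,170),(222,158),(243,180),(200,192)],.042)))]:
    for k,(p,z) in L.items():
        X=ray(d,f(p),z)[:,:2]
        e=np.diff(np.r_[X,X[:1]],axis=0)
        print(nm,k,X.round(3).tolist(),"c",X.mean(0).round(4),"len",np.linalg.norm(e,axis=1).round(3),"ang",np.degrees(np.arctan2(e[:,1],e[:,0])).round(1))
E
```

```text
scene rail [[0.482, -0.22], [0.534, -0.227], [0.557, 0.079], [0.498, 0.079]] c [ 0.5177 -0.0722] len [0.053 0.307 0.059 0.3  ] ang [ -7.9  85.8 179.8 -93.2]
scene holder [[0.557, 0.283], [0.642, 0.247], [0.623, 0.205], [0.546, 0.232]] c [0.5921 0.2416] len [0.092 0.046 0.082 0.053] ang [ -23.3 -113.8  161.    78.2]
scene wing [[0.576, 0.252], [0.612, 0.242]] c [0.5941 0.2471] len [0.037 0.037] ang [-16.9 163.1]
scene stopface [[0.5, 0.003], [0.545, -0.004]] c [ 5.229e-01 -3.000e-04] len [0.045 0.045] ang [ -8.4 171.6]
side rail [[0.54, -0.215], [0.477, -0.224], [0.497, 0.079], [0.551, 0.077]] c [ 0.5166 -0.0707] len [0.064 0.305 0.054 0.292] ang [-171.4   86.2   -2.6  -92.1]
side holder [[0.619, 0.204], [0.539, 0.233], [0.564, 0.289], [0.638, 0.258]] c [0.5899 0.2461] len [0.085 0.061 0.08  0.057] ang [ 159.9   65.3  -22.4 -109.7]
side wing [[0.606, 0.235], [0.573, 0.251]] c [0.5894 0.2432] len [0.036 0.036] ang [153.4 -26.6]
side stoptop [[0.543, -0.001], [0.502, 0.0], [0.502, 0.035], [0.541, 0.034]] c [0.5221 0.0172] len [0.041 0.035 0.04  0.035] ang [178.5  90.   -1.8 -87.2]
```

```bash
cat >> h.py <<'E'
def plan(target,jaw_deg=None,quiet=False):
    "shift in tool axes and turn about tool x, target TCP, jaw direction (mod 180)"
    o=ctrl.get_obs();R=Rn.from_rotvec(o["tool_rot"]).as_matrix();p=np.array(o["tool_pos"])
    s=R.T@(np.array(target)-p)
    print("t",round(o["t"],2),"tcp",p.round(4),"toolx",R[:,0].round(3),"y",R[:,1].round(3),"z",R[:,2].round(3),"jawdeg",np.degrees(np.arctan2(R[1,2],R[0,2])).round(2),"q6",np.round(o["q"][5],3))
    a=0
    if jaw_deg is not None:
        # turn about tool x: z -> cos z - sin y ; solve
        v=R.T@np.array([np.cos(np.radians(jaw_deg)),np.sin(np.radians(jaw_deg)),0])
        a=np.arctan2(-v[1],v[2]); a=(a+np.pi/2)%np.pi-np.pi/2
    print("shift",s.round(4),"turn",a.round(4))
E
python3 - <<'E'
from h import *
plan([.592,.244,.25],70)
E
```

```text
t 0.25 tcp [0.2608 0.5676 0.2307] toolx [-0.001 -0.001 -1.   ] y [-0.909  0.418  0.   ] z [ 0.418  0.909 -0.001] jawdeg 65.32 q6 -0.119
shift [-0.0192 -0.4361 -0.1558] turn -0.0817
```

```bash
python3 -m jog '[[[-0.04,0,0,0,-1],[-0.05,-0.045,-0.016,-0.01,-1],[-0.05,-0.09,-0.032,-0.02,-1],[-0.05,-0.135,-0.048,-0.03,-1],[-0.05,-0.18,-0.064,-0.04,-1],[-0.05,-0.225,-0.08,-0.05,-1],[-0.05,-0.27,-0.096,-0.06,-1],[-0.05,-0.315,-0.112,-0.08,-1],[-0.05,-0.36,-0.13,-0.08,-1],[-0.05,-0.40,-0.145,-0.08,-1],[-0.05,-0.436,-0.156,-0.08,-1],[-0.05,-0.436,-0.156,-0.08,-1]]]'
python3 - <<'E'
from h import *
d=cam("wrist");np.save("w1.npy",d,allow_pickle=True);cv2.imwrite("pics/w1.png",d["color"][:,:,::-1])
plan([.592,.244,.25],70)
E
```

```text
t: 1.45
tool_pos: [0.5944, 0.2403, 0.2801]
tool_rot: [-0.944, 1.359, 0.942]
contact_force: [0.5, -0.1, -0.6]
opening: 0.0851
t 1.5 tcp [0.593  0.2421 0.2802] toolx [-0.002 -0.001 -1.   ] y [-0.938  0.347  0.001] z [ 0.347  0.938 -0.001] jawdeg 69.71 q6 -0.945
shift [0.0302 0.0015 0.0015] turn -0.0051
```

View pics/w1.png

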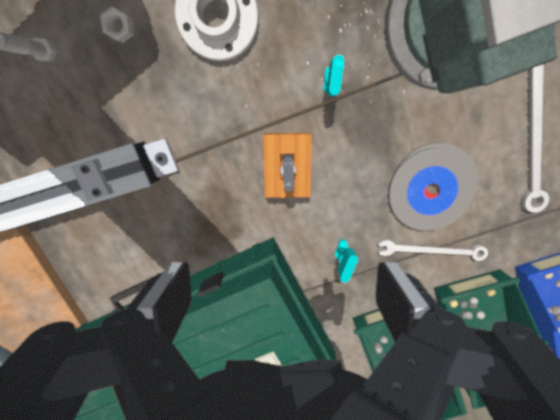

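```bash
python3 - <<'E'
from h import *
d=np.load("w1.npy",allow_pickle=True).item()
c=d["color"][:,:,::-1]
cv2.imwrite("pics/w1c.png",cv2.resize(c[115:215,238:338],(600,600),interpolation=cv2.INTER_CUBIC))
cv2.imwrite("pics/w1r.png",cv2.resize(c[120:240,0:190],(760,480),interpolation=cv2.INTER_CUBIC))
E
```

```text
(no output)
```

View pics/w1c.png

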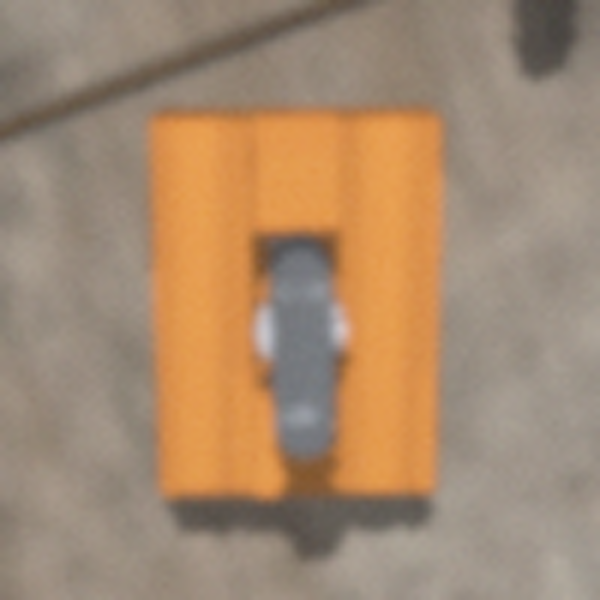

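View pics/w1r.png

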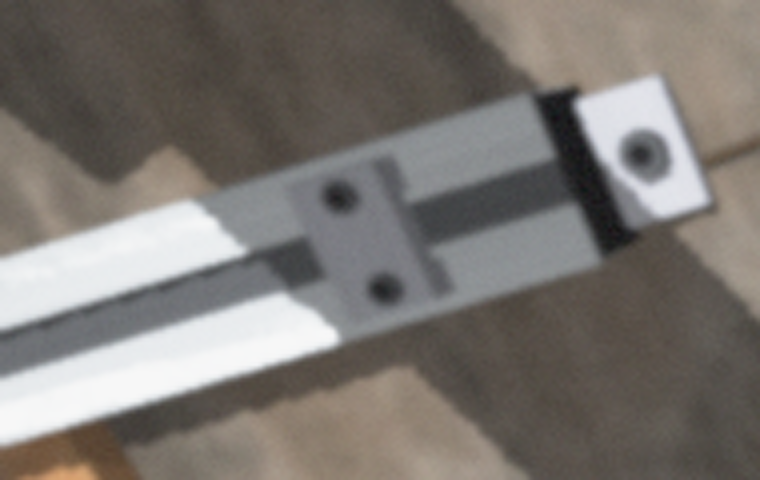

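```bash
python3 - <<'E'
from h import *
d=np.load("w1.npy",allow_pickle=True).item()
f=lambda a:np.array(a)/6+[238-.4,115-.4]
g=lambda a:np.array(a)/4+[0-.4,120-.4]
def pr(n,X):
    X=X[:,:2];e=np.diff(np.r_[X,X[:1]],axis=0)
    print(n,X.round(4).tolist(),"c",X.mean(0).round(4),"len",np.linalg.norm(e,axis=1).round(3),"ang",np.degrees(np.arctan2(e[:,1],e[:,0])).round(1))
pr("holder",ray(d,f([(150,112),(441,112),(437,495),(160,497)]),.028))
pr("wing",ray(d,f([(300,240),(306,460)]),.072))
pr("slotedges at far",ray(d,g([(410,205),(427,243),(556,162),(575,200)]),.03))
pr("slot near",ray(d,g([(0,335),(0,375),(255,255),(280,290)]),.03))
pr("rail far edge",ray(d,g([(535,95),(600,255)]),.03))
pr("stop face",ray(d,g([(290,188),(345,318)]),.042))
pr("stop back",ray(d,g([(385,160),(435,295)]),.042))
print(-d["R"].T@d["t"])
s=cam("scene");D=cam("side")
print("toolbox side corner",ray(D,[(262,275)],.1),ray(D,[(262,312)],0),ray(s,[(342,137)],.1),ray(s,[(340,160)],0))
E
```

```text
holder [[0.541, 0.2328], [0.5616, 0.2882], [0.6376, 0.2612], [0.6172, 0.205]] c [0.5893 0.2468] len [0.059 0.081 0.06  0.081] ang [  69.6  -19.6 -110.   160. ]
wing [[0.5701, 0.254], [0.6097, 0.2407]] c [0.5899 0.2474] len [0.042 0.042] ang [-18.6 161.4]
slotedges at far [[0.5134, 0.0268], [0.526, 0.0257], [0.5173, 0.0763], [0.5301, 0.0762]] c [0.5217 0.0513] len [0.013 0.051 0.013 0.052] ang [  -5.    99.7   -0.3 -108.7]
slot near [[0.5044, -0.1197], [0.5159, -0.1278], [0.5103, -0.0276], [0.523, -0.0263]] c [ 0.5134 -0.0754] len [0.014 0.1   0.013 0.095] ang [ -35.1   93.2    6.  -101.3]
rail far edge [[0.4968, 0.08], [0.5486, 0.0754]] c [0.5227 0.0777] len [0.052 0.052] ang [ -5.1 174.9]
stop face [[0.4964, 0.0026], [0.538, -0.0031]] c [ 5.172e-01 -3.000e-04] len [0.042 0.042] ang [ -7.7 172.3]
stop back [[0.499, 0.034], [0.5413, 0.0271]] c [0.5201 0.0306] len [0.043 0.043] ang [ -9.3 170.7]
[0.52362287 0.26697611 0.42383746]
toolbox side corner [[0.67409431 0.17119037 0.1       ]] [[0.67528141 0.17360095 0.        ]] [[0.68766051 0.19770481 0.1       ]] [[0.69194573 0.20001925 0.        ]]
```

The stud meant is the dark-winged steel one standing in the wooden holder, at wrist (288,170) and scene (310,135). The turquoise ones at wrist (335,75) and (346,260) are the look-alikes. In the crops the wing is grey steel and sits in the orange block's pocket, so it fits the description. Next I'll lower for a closer look.

```bash
python3 - <<'E'
from h import *
plan([.5897,.2472,.15],70.4)
E
```

```text
t 1.6 tcp [0.5915 0.2441 0.2805] toolx [-0.001 -0.001 -1.   ] y [-0.939  0.344  0.001] z [ 0.344  0.939 -0.001] jawdeg 69.9 q6 -0.945
shift [0.1305 0.0026 0.0024] turn -0.0088
```

```bash
python3 -m jog '[[[0.04,0.003,0.002,-0.009,-1],[0.08,0.003,0.002,-0.009,-1],[0.115,0.003,0.002,-0.009,-1],[0.13,0.003,0.002,-0.009,-1],[0.13,0.003,0.002,-0.009,-1]]]'
python3 - <<'E'
from h import *
d=cam("wrist");np.save("w2.npy",d,allow_pickle=True)
c=d["color"][:,:,::-1];cv2.imwrite("pics/w2.png",cv2.resize(c,(784,588)))
plan([.5897,.2472,.15],70.4)
E
```

```text
t: 2.1
tool_pos: [0.5868, 0.2474, 0.1476]
tool_rot: [-0.954, 1.358, 0.958]
contact_force: [-0.3, -0.2, 0.2]
opening: 0.0857
t 2.15 tcp [0.5885 0.2477 0.1504] toolx [-0.002 -0.001 -1.   ] y [-0.943  0.334  0.002] z [ 0.334  0.943 -0.002] jawdeg 70.49 q6 -0.948
shift [ 0.0004 -0.0013 -0.    ] turn 0.0015
```

View pics/w2.png

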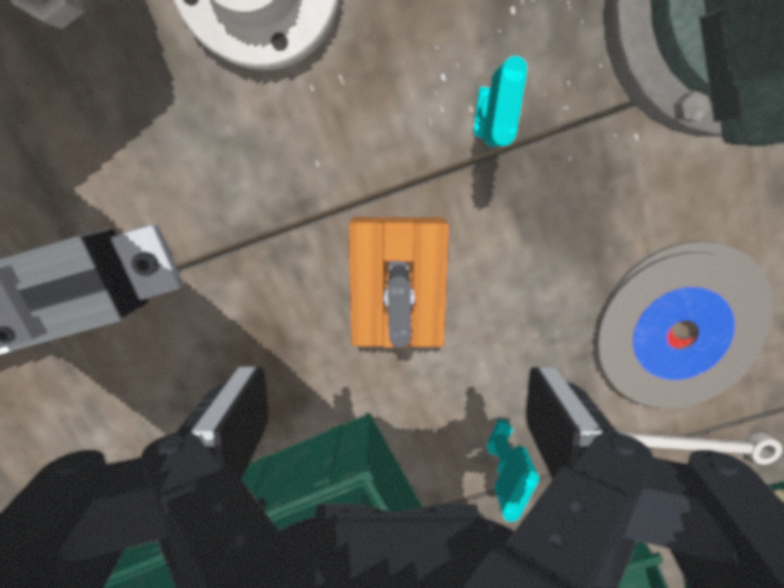

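```bash
python3 - <<'E'
from h import *
d=np.load("w2.npy",allow_pickle=True).item()
c=d["color"][:,:,::-1]
cv2.imwrite("pics/w2c.png",cv2.resize(c[150:260,230:340],(660,600*1+60),interpolation=cv2.INTER_CUBIC)[:600])
for z in (.028,.046,.072): print(z,proj(d,[.59,.2474,z]))
E
```

```text
0.028 [[285.02632392 204.82849642]]
0.046 [[285.05887822 211.09459319]]
0.072 [[285.11441016 221.78345617]]
```

View pics/w2c.png

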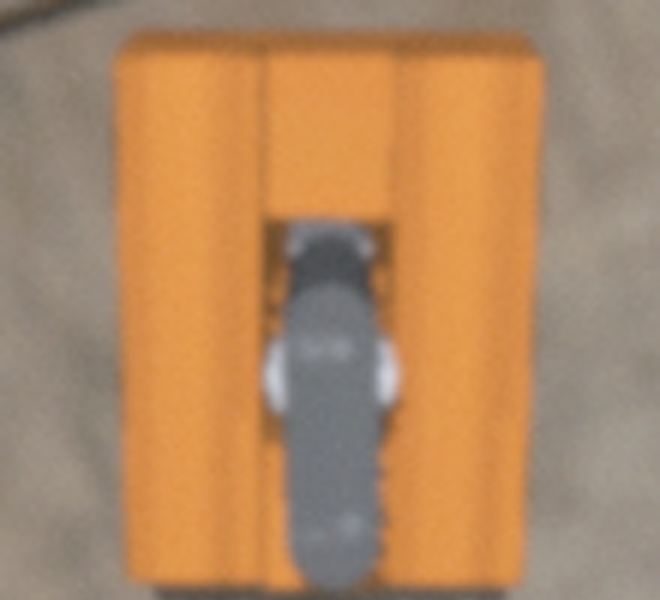

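```bash
python3 - <<'E'
from h import *
d=np.load("w2.npy",allow_pickle=True).item()
f=lambda a:np.array(a)/6+[230-.4,150-.4]
def pr(n,X):
    X=X[:,:2];e=np.diff(np.r_[X,X[:1]],axis=0)
    print(n,X.round(4).tolist(),"c",X.mean(0).round(4),"len",np.linalg.norm(e,axis=1).round(3),"ang",np.degrees(np.arctan2(e[:,1],e[:,0])).round(1))
pr("holder",ray(d,f([(117,55),(543,55),(525,583),(132,583)]),.028))
pr("wing",ray(d,f([(333,284),(335,589)]),.072))
pr("collar",ray(d,f([(265,375),(400,375)]),.042))
plan([.5897,.2472,.15],70.4)
E
```

```text
holder [[0.5424, 0.2325], [0.5621, 0.2881], [0.6369, 0.2616], [0.6172, 0.2058]] c [0.5896 0.247 ] len [0.059 0.079 0.059 0.079] ang [  70.5  -19.6 -109.4  160.3]
wing [[0.5722, 0.2537], [0.6096, 0.2407]] c [0.5909 0.2472] len [0.04 0.04] ang [-19.1 160.9]
collar [[0.5889, 0.2379], [0.5951, 0.2554]] c [0.592  0.2467] len [0.019 0.019] ang [  70.5 -109.5]
t 2.15 tcp [0.5885 0.2477 0.1504] toolx [-0.002 -0.001 -1.   ] y [-0.943  0.334  0.002] z [ 0.334  0.943 -0.002] jawdeg 70.49 q6 -0.948
shift [ 0.0004 -0.0013 -0.    ] turn 0.0015
```

```bash
python3 - <<'E'
from h import *
plan([.5909,.2472,.043],70.7)
E
```

```text
t 2.15 tcp [0.5885 0.2477 0.1504] toolx [-0.002 -0.001 -1.   ] y [-0.943  0.334  0.002] z [ 0.334  0.943 -0.002] jawdeg 70.49 q6 -0.948
shift [ 0.1074 -0.0026  0.0005] turn -0.0037
```

```bash
python3 -m jog '[[[0.03,-0.002,0,0,-1],[0.065,-0.002,0,0,-1],[0.09,-0.002,0,0,-1],[0.105,-0.002,0,0,-1],[0.107,-0.002,0,0,-1],[0.107,-0.002,0,0,-1]]]'
python3 - <<'E'
from h import *
plan([.5909,.2472,.043],70.7)
print(ctrl.get_obs()["contact_force"])
d=cam("wrist");cv2.imwrite("pics/w3.png",d["color"][:,:,::-1])
E
```

```text
t: 2.75
tool_pos: [0.5914, 0.2474, 0.0453]
tool_rot: [-0.955, 1.351, 0.955]
contact_force: [-0.2, 1.1, -0.1]
opening: 0.085
t 2.75 tcp [0.5914 0.2474 0.0453] toolx [ 0. -0. -1.] y [-0.943  0.334 -0.   ] z [0.334 0.943 0.   ] jawdeg 70.49 q6 -0.95
shift [ 0.0023  0.0004 -0.0004] turn -0.0036
[-0.22380859  1.118254   -0.09657817]
```

View pics/w3.png

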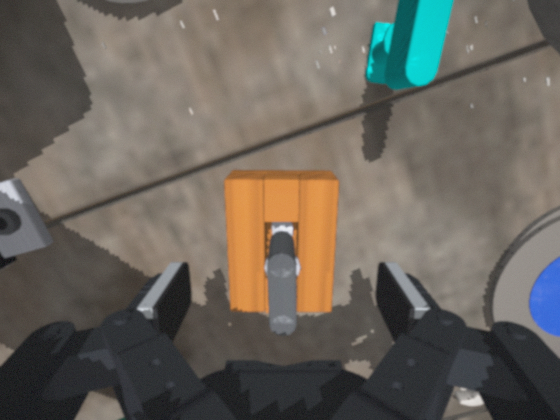

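The open fingers straddle the wing, which is centred at (283,290). Closing now.

```bash
python3 -m jog '[[[0.001,0,0,0,1],[0.001,0,0,0,1],[0.001,0,0,0,1],[0.001,0,0,0,1],[0.001,0,0,0,1],[0.001,0,0,0,1],[0.001,0,0,0,1],[0.001,0,0,0,1],[0.001,0,0,0,1],[0.001,0,0,0,1]]]' 80
python3 - <<'E'
from h import *
plan([.5909,.2472,.043],70.7)
d=cam("wrist");cv2.imwrite("pics/w4.png",d["color"][:,:,::-1])
E
```

```text
t: 3.8
tool_pos: [0.5919, 0.2475, 0.045]
tool_rot: [-0.955, 1.35, 0.954]
contact_force: [0.3, 0.5, 2.6]
opening: 0.011
t 3.8 tcp [0.5919 0.2475 0.045 ] toolx [ 0.002  0.    -1.   ] y [-0.943  0.334 -0.001] z [0.334 0.943 0.001] jawdeg 70.49 q6 -0.95
shift [ 0.002   0.0009 -0.0006] turn -0.0036
```

View pics/w4.png

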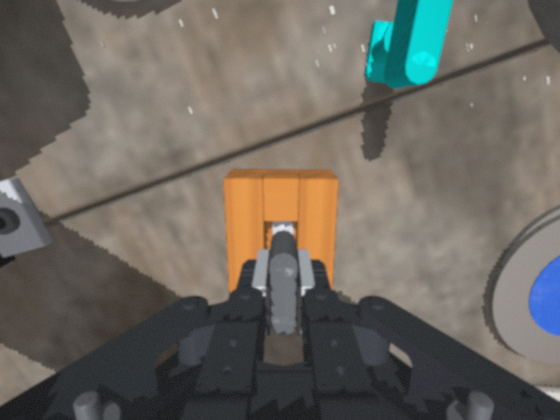

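```bash
python3 -m jog '[[[-0.01,0,0,0,1],[-0.03,0,0,0,1],[-0.06,0,0,0,1],[-0.09,0,0,0,1],[-0.11,0,0,0,1],[-0.11,0,0,0,1]]]'
python3 - <<'E'
from h import *
o=ctrl.get_obs();print(np.round(o["contact_force"],2),o["opening"])
plan([.5148,-.055,.155],-3.9)
d=cam("wrist");cv2.imwrite("pics/w5.png",d["color"][:,:,::-1])
E
```

```text
t: 4.45
tool_pos: [0.5938, 0.2482, 0.1594]
tool_rot: [-0.956, 1.343, 0.951]
contact_force: [0.7, -0.4, -0.8]
opening: 0.0111
[ 0.67 -0.41 -0.76] 0.011136364903871918
t 4.45 tcp [0.5938 0.2482 0.1594] toolx [ 0.008  0.002 -1.   ] y [-0.943  0.334 -0.007] z [0.334 0.943 0.005] jawdeg 70.5 q6 -0.95
shift [ 0.003  -0.0267 -0.3122] turn 1.2985
```

View pics/w5.png

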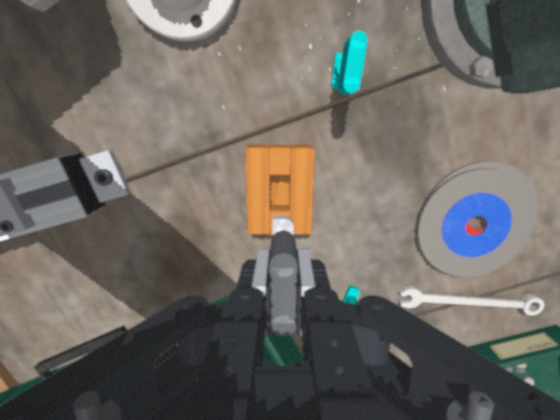

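The stud is out of its pocket, held upright, with the empty pocket at (280,192). Next I'll carry it over the rail's free half.

```bash
python3 -m jog '[[[0,-0.002,-0.02,0.1,1],[0,-0.005,-0.05,0.23,1],[0,-0.008,-0.085,0.37,1],[0,-0.01,-0.12,0.51,1],[0,-0.013,-0.155,0.65,1],[0,-0.016,-0.19,0.79,1],[0,-0.019,-0.225,0.93,1],[0,-0.022,-0.26,1.07,1],[0,-0.025,-0.29,1.2,1],[0,-0.027,-0.31,1.3,1],[0,-0.027,-0.312,1.3,1],[0,-0.027,-0.312,1.3,1]]]'
python3 - <<'E'
from h import *
plan([.5148,-.055,.155],-3.9)
d=cam("wrist");np.save("w6.npy",d,allow_pickle=True);cv2.imwrite("pics/w6.png",d["color"][:,:,::-1])
E
```

```text
t: 5.7
tool_pos: [0.5128, -0.0552, 0.1542]
tool_rot: [0.056, 1.568, -0.052]
contact_force: [0.2, 1.2, -1.9]
opening: 0.0105
t 5.7 tcp [ 0.5128 -0.0552  0.1542] toolx [ 0.002  0.003 -1.   ] y [0.069 0.998 0.003] z [ 0.998 -0.069  0.002] jawdeg -3.97 q6 -0.185
shift [-0.0008  0.0003  0.002 ] turn -0.0012
```

View pics/w6.png

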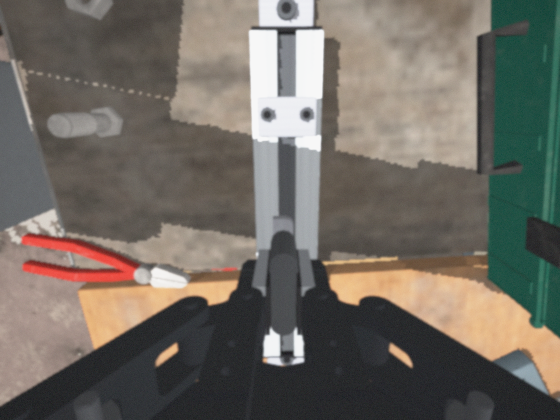

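```bash
python3 - <<'E'
from h import *
d=np.load("w6.npy",allow_pickle=True).item()
c=d["color"][:,:,::-1]
cv2.imwrite("pics/w6c.png",cv2.resize(c[20:220,220:350],(390,600),interpolation=cv2.INTER_CUBIC))
cv2.imwrite("pics/w6d.png",cv2.resize(c[190:340,220:350],(520,600),interpolation=cv2.INTER_CUBIC))
g=cv2.cvtColor(c,cv2.COLOR_BGR2GRAY).astype(float)
for r in (50,70,90,145,160,180,200):
    print(r,g[r,245:328].astype(int).tolist())
E
```

```text
50 [165, 164, 161, 171, 206, 241, 247, 247, 247, 247, 247, 247, 247, 247, 247, 247, 247, 247, 247, 247, 246, 246, 245, 246, 246, 246, 246, 246, 246, 246, 243, 224, 157, 103, 114, 128, 136, 135, 135, 135, 136, 134, 133, 134, 133, 134, 134, 135, 137, 142, 172, 225, 243, 245, 246, 246, 246, 246, 246, 246, 246, 246, 246, 246, 247, 246, 246, 246, 246, 247, 247, 247, 247, 247, 247, 247, 247, 242, 186, 114, 89, 88, 89]
70 [134, 135, 136, 138, 164, 223, 246, 247, 247, 247, 247, 247, 247, 247, 247, 247, 247, 247, 247, 247, 247, 247, 246, 246, 246, 246, 246, 246, 246, 246, 245, 230, 168, 115, 114, 128, 138, 136, 134, 138, 136, 134, 136, 135, 134, 134, 137, 138, 137, 145, 175, 226, 243, 246, 246, 246, 246, 246, 246, 246, 246, 247, 247, 247, 247, 247, 246, 246, 246, 247, 247, 247, 247, 247, 247, 247, 247, 233, 155, 103, 93, 93, 93]
90 [157, 158, 160, 158, 163, 194, 241, 247, 247, 247, 247, 247, 247, 247, 247, 247, 247, 247, 247, 247, 247, 247, 247, 246, 246, 246, 246, 246, 246, 246, 246, 236, 183, 118, 101, 117, 126, 131, 134, 133, 135, 135, 134, 136, 133, 136, 136, 139, 141, 148, 182, 228, 244,
[... 1015 characters left out ...]
, 171, 172, 173, 175, 175, 171, 173, 170, 174, 175, 176, 175, 173, 170, 166, 150, 117, 95, 77, 84, 82, 82, 83, 83, 81, 78, 82, 80, 82, 82, 87, 86, 97, 122, 148, 164, 169, 169, 166, 167, 169, 172, 174, 173, 173, 172, 172, 172, 170, 172, 173, 173, 172, 172, 172, 169, 158, 136, 106, 94, 94, 92, 95, 91, 94, 91]
200 [92, 93, 94, 99, 94, 100, 102, 104, 102, 120, 142, 159, 167, 168, 167, 167, 167, 168, 170, 173, 170, 171, 172, 173, 173, 172, 173, 175, 171, 170, 170, 168, 154, 129, 98, 80, 81, 74, 81, 81, 83, 81, 80, 79, 79, 82, 80, 82, 82, 101, 128, 153, 165, 168, 167, 169, 167, 168, 170, 170, 172, 171, 174, 171, 169, 167, 172, 171, 172, 172, 169, 167, 162, 145, 114, 95, 91, 89, 89, 86, 89, 86, 89]
```

View pics/w6c.png

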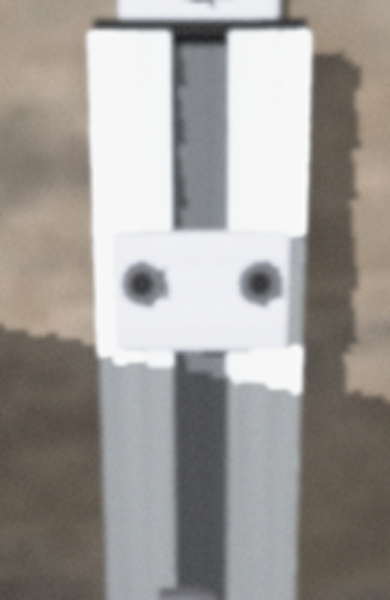

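View pics/w6d.png

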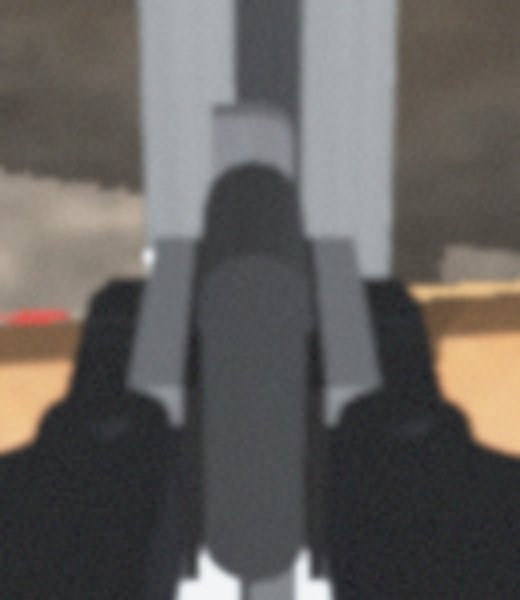

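```bash
python3 - <<'E'
from h import *
d=np.load("w6.npy",allow_pickle=True).item()
X=ray(d,[(286.2,50),(286.3,90),(286.6,180),(286.7,200)],.03);print(X.round(4))
p=np.polyfit(X[:,1],X[:,0],1);print("yaw",90-np.degrees(np.arctan(p[0])),"x at -.055",np.polyval(p,-.055), "rail end",ray(d,[(286,30)],.03).round(4))
print("stop face", ray(d,[(220+115/3,20+348/3),(220+290/3,20+348/3)],.042).round(4), "ray base",ray(d,[(220+200/3,20+352/3)],.03).round(4))
# stud
for n,px,z in [("headfront",(283.2,217),.119+.006),("wing front top",(283.8,255),.183),("wing back",(283.3,334),.183)]:
    P=ray(d,[px],z)[0];print(n,P.round(4),"slot x there",np.polyval(p,P[1]).round(4))
o=ctrl.get_obs();print(o["tool_pos"],-d["R"].T@d["t"])
E
```

```text
[[ 0.5226  0.0631  0.03  ]
 [ 0.5208  0.0342  0.03  ]
 [ 0.5162 -0.0386  0.03  ]
 [ 0.5151 -0.0565  0.03  ]]
yaw 86.37185697233616 x at -.055 0.5151362374466395 rail end [[0.5234 0.0768 0.03  ]]
stop face [[ 0.4963  0.001   0.042 ]
 [ 0.5423 -0.0023  0.042 ]] ray base [[ 0.5186 -0.0026  0.03  ]]
headfront [ 0.5131 -0.0396  0.125 ] slot x there 0.5161
wing front top [ 0.5135 -0.0358  0.183 ] slot x there 0.5164
wing back [ 0.5107 -0.0732  0.183 ] slot x there 0.514
[ 0.51310684 -0.0547053   0.15458483] [0.51706079 0.0194402  0.29815359]
```

```bash
python3 -m jog '[[[0.02,0,0.002,0.005,1],[0.05,0,0.003,0.005,1],[0.07,0,0.003,0.005,1],[0.077,0,0.003,0.005,1],[0.077,0,0.003,0.005,1],[0.077,0,0.003,0.005,1]]]'
python3 - <<'E'
from h import *
o=ctrl.get_obs();print(np.round(o["contact_force"],2))
plan([.5148,-.055,.06],-3.7)
d=cam("wrist");np.save("w7.npy",d,allow_pickle=True);c=d["color"][:,:,::-1];cv2.imwrite("pics/w7.png",cv2.resize(c[150:350,190:380],(570,600),interpolation=cv2.INTER_CUBIC))
D=cam("side");cv2.imwrite("pics/s7.png",cv2.resize(D["color"][160:300,200:360,::-1],(640,560),interpolation=cv2.INTER_CUBIC))
E
```

```text
t: 6.35
tool_pos: [0.5171, -0.0544, 0.0785]
tool_rot: [0.059, 1.566, -0.055]
contact_force: [-0.3, 0.3, -1.3]
opening: 0.0111
[-0.29  0.28 -1.32]
t 6.35 tcp [ 0.5171 -0.0544  0.0785] toolx [ 0.004  0.002 -1.   ] y [0.072 0.997 0.002] z [ 0.997 -0.072  0.004] jawdeg -4.14 q6 -0.178
shift [ 0.0185 -0.0008 -0.0023] turn -0.0077
```

View pics/w7.png

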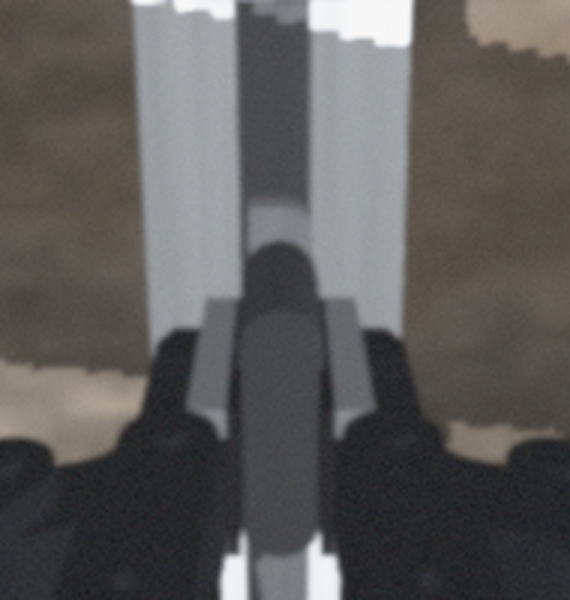

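View pics/s7.png

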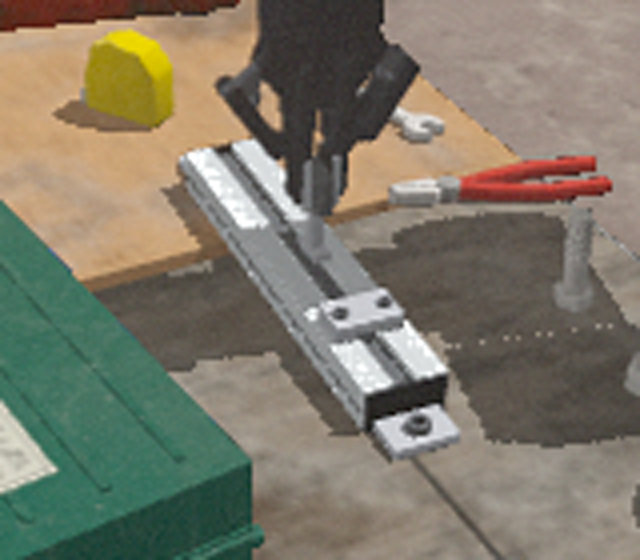

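```bash
python3 - <<'E'
from h import *
d=np.load("w7.npy",allow_pickle=True).item()
g=cv2.cvtColor(d["color"],cv2.COLOR_RGB2GRAY).astype(float)
def edges(r,lo,hi):
    v=cv2.GaussianBlur(g[r-2:r+3].mean(0)[None],(3,1),0)[0];df=np.diff(v)
    def sub(i):
        a,b,c=np.abs(df[i-1:i+2]);return i+.5+.5*(a-c)/(a-2*b+c)
    m=(lo+hi)//2
    return sub(lo+np.argmin(df[lo:m])),sub(m+np.argmax(df[m:hi]))
C=[]
for r in (175,185,195,205,212):
    a,b=edges(r,258,304); C.append(((a+b)/2,r)); print(r,round(a,2),round(b,2))
X=ray(d,C,.03);p=np.polyfit(X[:,1],X[:,0],1);print("yaw",90-np.degrees(np.arctan(p[0])))
print([int(v) for v in g[225,262:304]])
print([int(v) for v in g[300,262:304]])
for n,px,z in [("head",(190+278.5/3,150+215/3),.047),("wing f",(190+280.5/3,150+315/3),.106),("wing b",(190+281/3,150+550/3),.106)]:
    P=ray(d,[px],z)[0];print(n,P.round(4),"slot",np.polyval(p,P[1]).round(4))
E
```

```text
175 268.55 292.91
185 268.64 292.93
195 268.97 292.84
205 269.36 292.78
212 269.49 292.7
yaw 86.3063949316957
[164, 163, 161, 159, 160, 159, 156, 138, 111, 93, 98, 120, 128, 133, 132, 133, 133, 131, 136, 135, 135, 134, 133, 132, 130, 131, 130, 130, 132, 131, 134, 139, 151, 157, 158, 158, 158, 158, 157, 158, 159, 157]
[42, 44, 45, 42, 47, 47, 49, 50, 59, 68, 71, 70, 76, 72, 73, 74, 72, 75, 74, 71, 69, 74, 73, 73, 73, 78, 74, 72, 74, 73, 74, 76, 71, 66, 56, 47, 48, 49, 46, 42, 43, 40]
head [ 0.517  -0.0425  0.047 ] slot 0.516
wing f [ 0.5177 -0.0356  0.106 ] slot 0.5164
wing b [ 0.5151 -0.0731  0.106 ] slot 0.514
```

```bash
cat >> h.py <<'E'
def avg(n=6):
    P=[];F=[]
    for i in range(n):
        imaging.get_image("wrist"); o=ctrl.get_obs(); P.append(np.r_[o["tool_pos"],o["tool_rot"]]);F.append(np.r_[o["contact_force"],o["wrist_torque"]])
    P=np.array(P);F=np.array(F)
    print("pos std mm",(P[:,:3].std(0)*1e3).round(2),"mean",P[:,:3].mean(0).round(4),"last",P[-1,:3].round(4))
    print("F",F.mean(0).round(2),"std",F.std(0).round(2))
    R=Rn.from_rotvec(P[-1,3:]).as_matrix()
    jm=Rn.from_rotvec(P[:,3:]).mean().as_matrix()
    print("last-mean in tool axes (subtract from shift)",(R.T@(P[-1,:3]-P[:,:3].mean(0))).round(4),"jaw mean",np.degrees(np.arctan2(jm[1,2],jm[0,2])).round(2),"jaw last",np.degrees(np.arctan2(R[1,2],R[0,2])).round(2),"t",round(o["t"],2))
    return P.mean(0),F.mean(0)
E
python3 - <<'E'
from h import *
avg(6)
E
```

```text
pos std mm [0.31 0.02 0.39] mean [ 0.517  -0.0549  0.0786] last [ 0.5165 -0.0548  0.0781]
F [-0.15  0.08 -1.56  0.01  0.   -0.01] std [0.67 0.53 0.3  0.03 0.03 0.02]
last-mean in tool axes (subtract from shift) [ 0.0006 -0.     -0.0004] jaw mean -4.2 jaw last -4.21 t 6.75
```

```bash
python3 -m jog '[[[0.004,0,-0.001,-0.004,1],[0.008,0,-0.001,-0.008,1],[0.008,0,-0.001,-0.008,1],[0.008,0,-0.001,-0.008,1]]]'
python3 - <<'E'
from h import *
avg(4)
d=cam("wrist");np.save("w8.npy",d,allow_pickle=True);c=d["color"][:,:,::-1];cv2.imwrite("pics/w8.png",cv2.resize(c[170:270,230:340],(660,600),interpolation=cv2.INTER_CUBIC))
E
```

```text
t: 7.15
tool_pos: [0.5153, -0.0547, 0.0696]
tool_rot: [0.053, 1.568, -0.049]
contact_force: [0.4, -0.3, -1.5]
opening: 0.0108
pos std mm [0.1  0.03 0.13] mean [ 0.5156 -0.0548  0.0701] last [ 0.5157 -0.0548  0.0702]
F [ 0.18 -0.02 -1.46 -0.01  0.    0.01] std [0.33 0.25 0.33 0.02 0.01 0.02]
last-mean in tool axes (subtract from shift) [-0.0001 -0.      0.0001] jaw mean -3.75 jaw last -3.75 t 7.35
```

View pics/w8.png

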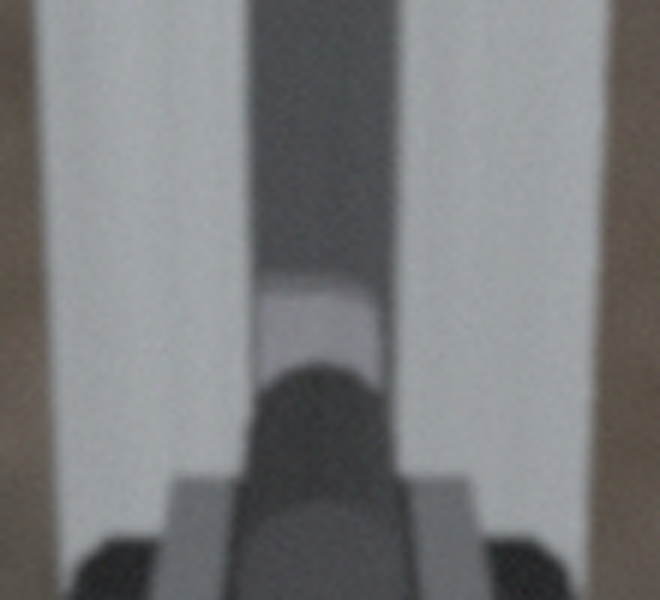

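The head at crop columns 258–380 now sits inside the slot at 248–397, centred to about 0.3 mm. Lowering.

```bash
python3 -m jog '[[[0.003,0,0,0,1],[0.006,0,0,0,1],[0.007,0,0,0,1],[0.007,0,0,0,1]]]'
python3 - <<'E'
from h import *
avg(3)
E
```

```text
t: 7.8
tool_pos: [0.5154, -0.0547, 0.0628]
tool_rot: [0.053, 1.568, -0.049]
contact_force: [1.0, -0.1, -2.0]
opening: 0.0106
pos std mm [0.09 0.04 0.12] mean [ 0.5157 -0.0547  0.0631] last [ 0.5158 -0.0548  0.0633]
F [ 0.16 -0.38 -1.38 -0.01 -0.    0.01] std [0.8  0.67 0.22 0.03 0.01 0.01]
last-mean in tool axes (subtract from shift) [-0.0001 -0.      0.0001] jaw mean -3.75 jaw last -3.75 t 7.95
```

```bash
python3 -m jog '[[[0.001,0,0,0,1],[0.002,0,0,0,1],[0.002,0,0,0,1],[0.002,0,0,0,1]]]'
python3 - <<'E'
from h import *
avg(3)
E
```

```text
t: 8.35
tool_pos: [0.5158, -0.0548, 0.0612]
tool_rot: [0.053, 1.567, -0.05]
contact_force: [0.4, 0.1, -2.0]
opening: 0.0105
pos std mm [0.   0.01 0.  ] mean [ 0.5158 -0.0548  0.0612] last [ 0.5158 -0.0548  0.0612]
F [ 0.38 -0.03 -1.77 -0.02  0.02  0.03] std [0.48 0.65 0.4  0.01 0.   0.02]
last-mean in tool axes (subtract from shift) [-0. -0. -0.] jaw mean -3.75 jaw last -3.75 t 8.5
```

```bash
python3 -m jog '[[[0.0005,0,0,0,1],[0.001,0,0,0,1],[0.001,0,0,0,1]]]'
python3 - <<'E'
from h import *
avg(2)
E
python3 -m jog '[[[0.0005,0,0,0,1],[0.001,0,0,0,1],[0.001,0,0,0,1]]]'
python3 - <<'E'
from h import *
avg(2)
E
```

```text
t: 8.8
tool_pos: [0.5159, -0.0548, 0.0608]
tool_rot: [0.053, 1.567, -0.05]
contact_force: [-1.5, 0.9, 3.8]
opening: 0.0104
pos std mm [0.01 0.01 0.02] mean [ 0.5159 -0.0548  0.0607] last [ 0.5159 -0.0548  0.0607]
F [-2.53  0.87  3.86  0.09  0.49  0.  ] std [0.19 0.53 0.66 0.05 0.   0.01]
last-mean in tool axes (subtract from shift) [ 0. -0.  0.] jaw mean -3.75 jaw last -3.75 t 8.9
t: 9.2
tool_pos: [0.5159, -0.0548, 0.0598]
tool_rot: [0.053, 1.567, -0.05]
contact_force: [-1.7, 0.4, 4.1]
opening: 0.0104
pos std mm [0.   0.   0.01] mean [ 0.5159 -0.0548  0.0598] last [ 0.5159 -0.0548  0.0598]
F [-3.    0.09  5.    0.14  0.55 -0.01] std [0.07 0.2  0.58 0.02 0.   0.02]
last-mean in tool axes (subtract from shift) [ 0.  0. -0.] jaw mean -3.75 jaw last -3.75 t 9.3
```

```bash
python3 -m jog '[[[-0.0005,0,-0.0003,0,1],[-0.0008,0,-0.0006,0,1],[-0.0008,0,-0.0006,0,1],[-0.0008,0,-0.0006,0,1]]]'
python3 - <<'E'
from h import *
avg(3)
d=cam("wrist");np.save("w9.npy",d,allow_pickle=True);c=d["color"][:,:,::-1];cv2.imwrite("pics/w9.png",cv2.resize(c[120:270,220:350],(520,600),interpolation=cv2.INTER_CUBIC))
E
```

```text
t: 9.7
tool_pos: [0.5158, -0.0548, 0.0609]
tool_rot: [0.053, 1.565, -0.05]
contact_force: [0.1, 0.3, 3.4]
opening: 0.0107
pos std mm [0.   0.   0.01] mean [ 0.5158 -0.0548  0.0608] last [ 0.5158 -0.0548  0.0608]
F [ 0.48  1.34  2.71  0.12 -0.01  0.03] std [0.35 0.42 0.18 0.01 0.02 0.03]
last-mean in tool axes (subtract from shift) [0. 0. 0.] jaw mean -3.75 jaw last -3.75 t 9.85
```

View pics/w9.png

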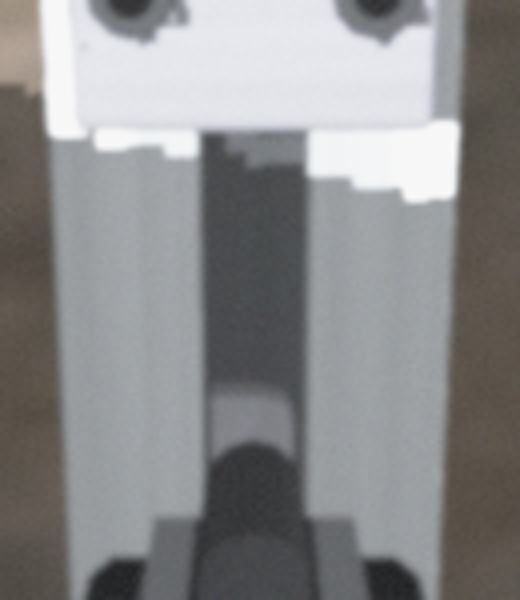

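```bash
python3 - <<'E'
from h import *
d=np.load("w9.npy",allow_pickle=True).item()
A=ray(d,[(220+78/4,120+127/4),(220+432/4,120+129/4)],.042);print("face top",A.round(4),np.linalg.norm(A[0]-A[1]))
B=ray(d,[(220+200/4,120+131/4),(220+308/4,120+131/4)],.03);print("slot at face",B.round(4))
H=ray(d,[(220+250/4,120+385/4)],.024+.006)[0];print("head front top edge",H.round(4))
plan([.5158+.0635*.04,-.0548+.04,.0608],-3.7)
E
```

```text
face top [[ 0.4964  0.0008  0.042 ]
 [ 0.5415 -0.0024  0.042 ]] 0.04513460711378162
slot at face [[ 0.5114 -0.0022  0.03  ]
 [ 0.5261 -0.0032  0.03  ]]
head front top edge [ 0.5157 -0.0393  0.03  ]
t 9.9 tcp [ 0.5158 -0.0548  0.0609] toolx [ 0.005  0.002 -1.   ] y [0.065 0.998 0.002] z [ 0.998 -0.065  0.005] jawdeg -3.75 q6 -0.187
shift [ 0.0001  0.0401 -0.0001] turn -0.0009
```

```bash
python3 -m jog '[[[0,0.003,0,0,1],[0,0.008,0,0,1],[0,0.013,0,0,1],[0,0.018,0,0,1],[0,0.023,0,0,1],[0,0.028,0,0,1],[0,0.033,0,0,1],[0,0.036,0,0,1],[0,0.038,0,0,1],[0,0.038,0,0,1]]]'
python3 - <<'E'
from h import *
avg(3)
plan([.52,0,.0608],-3.7)
d=cam("wrist");np.save("w10.npy",d,allow_pickle=True);c=d["color"][:,:,::-1];cv2.imwrite("pics/w10.png",cv2.resize(c[150:300,220:350],(520,600),interpolation=cv2.INTER_CUBIC))
E
```

```text
t: 10.9
tool_pos: [0.5182, -0.0164, 0.0609]
tool_rot: [0.053, 1.566, -0.049]
contact_force: [0.1, -1.5, 2.3]
opening: 0.0107
pos std mm [0.01 0.02 0.  ] mean [ 0.5183 -0.0165  0.0609] last [ 0.5183 -0.0165  0.0609]
F [ 0.15 -0.84  3.36 -0.26 -0.   -0.  ] std [0.45 0.54 0.08 0.04 0.04 0.01]
last-mean in tool axes (subtract from shift) [ 0. -0. -0.] jaw mean -3.76 jaw last -3.77 t 11.05
t 11.05 tcp [ 0.5183 -0.0165  0.0609] toolx [ 0.005  0.003 -1.   ] y [0.066 0.998 0.003] z [ 0.998 -0.066  0.004] jawdeg -3.77 q6 -0.113
shift [0.0002 0.0166 0.0007] turn -0.0011
```

View pics/w10.png

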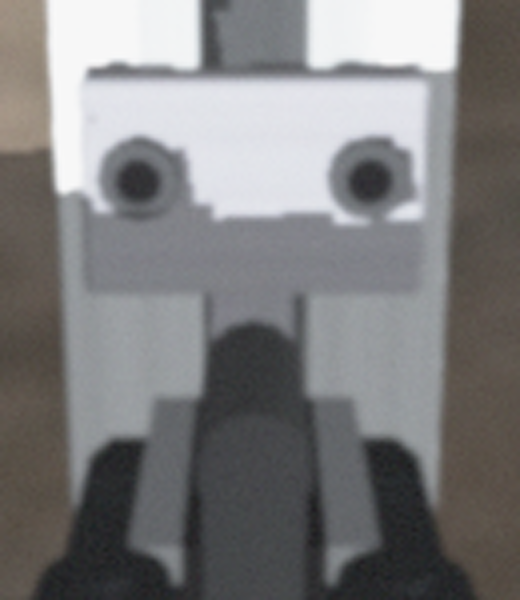

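```bash
python3 -m jog '[[[0,0.001,0,0,1],[0,0.002,0,0,1],[0,0.003,0,0,1],[0,0.004,0,0,1],[0,0.005,0,0,1],[0,0.005,0,0,1]]]'
python3 - <<'E'
from h import *
avg(2)
E
```

```text
t: 11.7
tool_pos: [0.5185, -0.0114, 0.0609]
tool_rot: [0.054, 1.566, -0.049]
contact_force: [0.5, -3.1, 3.8]
opening: 0.0107
pos std mm [0.   0.02 0.01] mean [ 0.5185 -0.0114  0.0609] last [ 0.5185 -0.0114  0.0609]
F [-0.05 -2.68  3.39 -0.57 -0.01  0.  ] std [0.61 0.67 0.16 0.   0.   0.02]
last-mean in tool axes (subtract from shift) [ 0. -0. -0.] jaw mean -3.77 jaw last -3.77 t 11.8
```

```bash
python3 -m jog '[[[0,0.0005,0,0,1],[0,0.001,0,0,1],[0,0.001,0,0,1]]]'
python3 - <<'E'
from h import *
avg(2)
E
```

```text
t: 12.1
tool_pos: [0.5186, -0.0104, 0.0609]
tool_rot: [0.054, 1.566, -0.049]
contact_force: [0.1, -2.7, 2.9]
opening: 0.0107
pos std mm [0.   0.01 0.01] mean [ 0.5186 -0.0104  0.0609] last [ 0.5186 -0.0104  0.0609]
F [-0.14 -2.9   2.46 -0.67  0.   -0.04] std [0.23 0.11 0.05 0.02 0.02 0.  ]
last-mean in tool axes (subtract from shift) [-0. -0. -0.] jaw mean -3.77 jaw last -3.77 t 12.2
```

```bash
python3 -m jog '[[[0,0.0005,0,0,1],[0,0.001,0,0,1],[0,0.001,0,0,1]]]'
python3 - <<'E'
from h import *
avg(2)
d=cam("wrist");np.save("w11.npy",d,allow_pickle=True);c=d["color"][:,:,::-1];cv2.imwrite("pics/w11.png",cv2.resize(c[150:300,220:350],(520,600),interpolation=cv2.INTER_CUBIC))
D=cam("side");cv2.imwrite("pics/s11.png",cv2.resize(D["color"][180:280,230:330,::-1],(600,600),interpolation=cv2.INTER_CUBIC))
E
```

```text
t: 12.5
tool_pos: [0.5187, -0.0093, 0.0609]
tool_rot: [0.054, 1.566, -0.049]
contact_force: [0.4, -2.1, 2.4]
opening: 0.0108
pos std mm [0.   0.   0.01] mean [ 0.5187 -0.0093  0.0609] last [ 0.5187 -0.0093  0.0609]
F [-0.16 -3.62  2.67 -0.66  0.02 -0.  ] std [0.49 0.14 0.63 0.03 0.02 0.  ]
last-mean in tool axes (subtract from shift) [-0.  0.  0.] jaw mean -3.77 jaw last -3.77 t 12.6
```

View pics/s11.png

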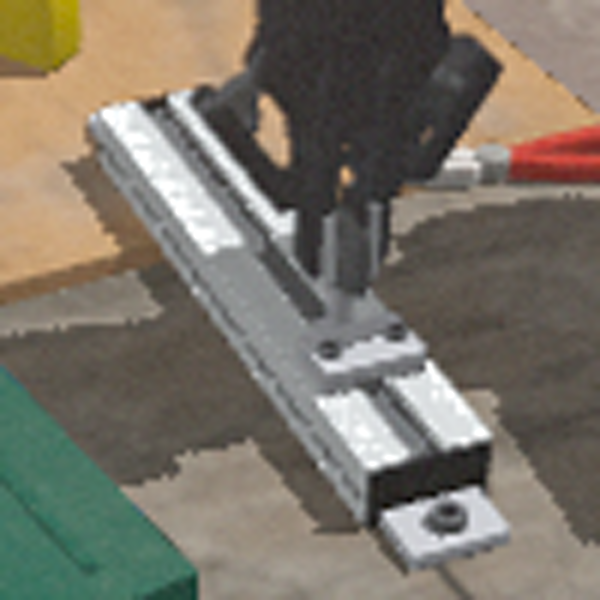

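View pics/w11.png

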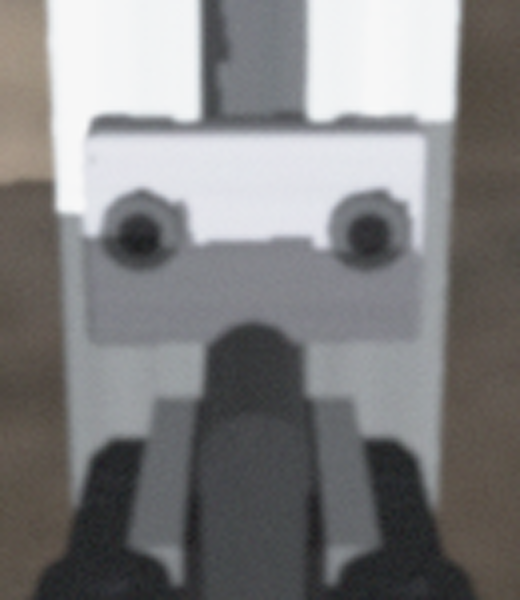

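```bash
python3 -m jog '[[[0,0.0005,0,0,1],[0,0.001,0,0,1],[0,0.001,0,0,1]]]'
python3 - <<'E'
from h import *
avg(2)
E
```

```text
t: 13.0
tool_pos: [0.5188, -0.0083, 0.0609]
tool_rot: [0.054, 1.566, -0.049]
contact_force: [0.1, -3.8, 2.6]
opening: 0.0106
pos std mm [0.01 0.01 0.01] mean [ 0.5187 -0.0083  0.0609] last [ 0.5187 -0.0083  0.0609]
F [-0.36 -3.22  3.21 -0.67  0.03  0.01] std [0.84 0.14 0.74 0.01 0.02 0.  ]
last-mean in tool axes (subtract from shift) [ 0. -0. -0.] jaw mean -3.76 jaw last -3.77 t 13.1
```

```bash
python3 -m jog '[[[0,0.0005,0,0,1],[0,0.0005,0,0,1]]]'
python3 - <<'E'
from h import *
avg(2)
E
```

```text
t: 13.3
tool_pos: [0.5188, -0.0077, 0.0609]
tool_rot: [0.054, 1.566, -0.049]
contact_force: [0.5, -3.7, 2.6]
opening: 0.0112
pos std mm [0.01 0.01 0.01] mean [ 0.5188 -0.0078  0.0609] last [ 0.5188 -0.0077  0.0609]
F [-0.33 -2.94  2.66 -0.68  0.02  0.01] std [0.4  0.36 0.27 0.02 0.04 0.02]
last-mean in tool axes (subtract from shift) [ 0.  0. -0.] jaw mean -3.77 jaw last -3.76 t 13.4
```

```bash
python3 -m jog '[[[0,0.0005,0,0,1],[0,0.001,0,0,1],[0,0.001,0,0,1]]]'
python3 - <<'E'
from h import *
avg(2)
E
```

```text
t: 13.7
tool_pos: [0.5189, -0.0067, 0.0609]
tool_rot: [0.054, 1.566, -0.049]
contact_force: [-0.7, -3.0, 3.1]
opening: 0.0106
pos std mm [0.   0.01 0.01] mean [ 0.5188 -0.0067  0.0609] last [ 0.5188 -0.0067  0.0609]
F [-0.15 -1.73  2.99 -0.66 -0.03  0.02] std [0.51 0.5  0.24 0.02 0.   0.02]
last-mean in tool axes (subtract from shift) [-0. -0.  0.] jaw mean -3.77 jaw last -3.77 t 13.8
```

```bash
python3 -m jog '[[[0,0.0005,0,0,1],[0,0.0005,0,0,1]]]'
python3 - <<'E'
from h import *
avg(2)
E
```

```text
t: 14.0
tool_pos: [0.5189, -0.0065, 0.0609]
tool_rot: [0.054, 1.566, -0.049]
contact_force: [0.9, -4.9, 2.8]
opening: 0.0108
pos std mm [0.01 0.01 0.  ] mean [ 0.5189 -0.0065  0.0609] last [ 0.5189 -0.0065  0.0609]
F [-0.4  -5.49  3.06 -1.08  0.07  0.  ] std [0.15 0.17 0.14 0.02 0.02 0.  ]
last-mean in tool axes (subtract from shift) [-0.  0.  0.] jaw mean -3.76 jaw last -3.76 t 14.1
```

```bash
python3 -m jog '[[[0,0.0004,0,0,1],[0,0.0006,0,0,1],[0,0.0006,0,0,1]]]'
python3 - <<'E'
from h import *
avg(2)
E
```

```text
t: 14.4
tool_pos: [0.5189, -0.0064, 0.0609]
tool_rot: [0.053, 1.566, -0.05]
contact_force: [0.0, -5.6, 2.8]
opening: 0.0103
pos std mm [0.   0.02 0.01] mean [ 0.5189 -0.0064  0.0609] last [ 0.5189 -0.0064  0.0609]
F [-1.33 -5.93  3.11 -1.21  0.09  0.03] std [0.28 0.24 0.09 0.   0.02 0.02]
last-mean in tool axes (subtract from shift) [ 0.  0. -0.] jaw mean -3.75 jaw last -3.75 t 14.5
```

```bash
python3 -m jog '[[[0,0.0006,0,0,1],[0,0.001,0,0,1],[0,0.001,0,0,1],[0,0.001,0,0,1]]]'
python3 - <<'E'
from h import *
avg(2)
E
```

```text
t: 14.9
tool_pos: [0.5189, -0.0063, 0.0609]
tool_rot: [0.051, 1.566, -0.051]
contact_force: [0.4, -8.2, 2.7]
opening: 0.011
pos std mm [0.01 0.01 0.02] mean [ 0.5189 -0.0063  0.0609] last [ 0.5189 -0.0063  0.0609]
F [-0.33 -7.28  2.97 -1.39  0.13 -0.01] std [0.17 0.02 0.14 0.   0.   0.03]
last-mean in tool axes (subtract from shift) [-0.  0.  0.] jaw mean -3.75 jaw last -3.75 t 15.0
```

Contact with the stop is clear: the arm stalled at y=-0.0063 and Fy rose from about -3 to -7 N. I'll ease off slightly and press down about 8 mm.

```bash
python3 -m jog '[[[0,-0.0003,0,0,1],[0.001,-0.0003,0,0,1],[0.002,-0.0003,0,0,1],[0.003,-0.0003,0,0,1],[0.004,-0.0003,0,0,1],[0.005,-0.0003,0,0,1],[0.006,-0.0003,0,0,1],[0.006,-0.0003,0,0,1]]]'
python3 - <<'E'
from h import *
avg(2)
E
```

```text
t: 15.8
tool_pos: [0.519, -0.0065, 0.0559]
tool_rot: [0.052, 1.566, -0.051]
contact_force: [-3.6, -3.7, 9.2]
opening: 0.0107
pos std mm [0.02 0.   0.  ] mean [ 0.519  -0.0065  0.0559] last [ 0.519  -0.0065  0.0559]
F [-2.9  -2.82  8.28 -0.64  0.69 -0.01] std [0.07 0.32 0.15 0.02 0.01 0.02]
last-mean in tool axes (subtract from shift) [-0.  0.  0.] jaw mean -3.74 jaw last -3.74 t 15.9
```

```bash
python3 -m jog '[[[0.001,0,-0.0004,0,1],[0.002,0,-0.0007,0,1],[0.003,0,-0.0007,0,1],[0.0035,0,-0.0007,0,1],[0.0035,0,-0.0007,0,1]]]'
python3 - <<'E'
from h import *
avg(2)
E
```

```text
t: 16.4
tool_pos: [0.519, -0.0065, 0.0542]
tool_rot: [0.051, 1.566, -0.051]
contact_force: [-3.1, -3.6, 11.3]
opening: 0.0104
pos std mm [0. 0. 0.] mean [ 0.519  -0.0065  0.0542] last [ 0.519  -0.0065  0.0542]
F [-3.8  -3.75 11.93 -0.71  0.79 -0.02] std [0.05 0.37 0.72 0.03 0.02 0.03]
last-mean in tool axes (subtract from shift) [0. 0. 0.] jaw mean -3.74 jaw last -3.74 t 16.5
```

```bash
python3 -m jog '[[[0.001,0,-0.0005,0,1],[0.002,0,-0.001,0,1],[0.003,0,-0.001,0,1],[0.003,0,-0.001,0,1]]]'
python3 - <<'E'
from h import *
avg(2)
E
```

```text
t: 16.9
tool_pos: [0.519, -0.0065, 0.0532]
tool_rot: [0.051, 1.564, -0.051]
contact_force: [-3.5, -3.4, 12.7]
opening: 0.0107
pos std mm [0. 0. 0.] mean [ 0.519  -0.0065  0.0532] last [ 0.519  -0.0065  0.0532]
F [-3.860e+00 -3.330e+00  1.283e+01 -6.900e-01  7.600e-01  1.000e-02] std [0.09 0.35 0.06 0.01 0.   0.06]
last-mean in tool axes (subtract from shift) [ 0. -0.  0.] jaw mean -3.73 jaw last -3.73 t 17.0
```

```bash
python3 -m jog '[[[0.003,0,-0.0005,0.05,1],[0.003,0,-0.0005,0.12,1],[0.003,0,-0.0005,0.2,1],[0.003,0,-0.0005,0.3,1],[0.003,0,-0.0005,0.4,1],[0.003,0,-0.0005,0.5,1]]]'
python3 - <<'E'
from h import *
avg(2)
d=cam("wrist");np.save("w12.npy",d,allow_pickle=True);cv2.imwrite("pics/w12.png",d["color"][:,:,::-1])
E
```

```text
t: 17.6
tool_pos: [0.5202, -0.0066, 0.0526]
tool_rot: [0.447, 1.516, -0.444]
contact_force: [-2.3, -3.9, 13.5]
opening: 0.0103
pos std mm [0.01 0.   0.  ] mean [ 0.5202 -0.0066  0.0526] last [ 0.5202 -0.0066  0.0526]
F [-2.19 -3.62 12.12 -0.72  0.49 -0.03] std [0.07 0.07 0.13 0.05 0.01 0.02]
last-mean in tool axes (subtract from shift) [-0.  0.  0.] jaw mean -32.62 jaw last -32.47 t 17.7
```

View pics/w12.png

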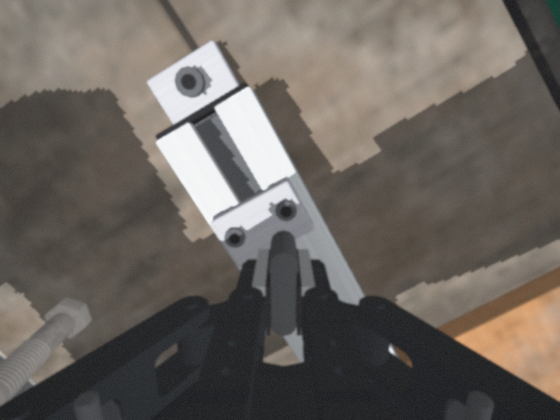

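It turned freely through 29°, with negligible torque about the vertical. The rest of the quarter turn is 1.06 rad.

```bash
python3 -m jog '[[[0.0025,0,0,0.1,1],[0.0025,0,0,0.2,1],[0.0025,0,0,0.32,1],[0.0025,0,0,0.44,1],[0.0025,0,0,0.56,1],[0.0025,0,0,0.68,1],[0.0025,0,0,0.8,1],[0.0025,0,0,0.9,1],[0.0025,0,0,1.0,1],[0.0025,0,0,1.06,1],[0.0025,0,0,1.06,1]]]'
python3 - <<'E'
from h import *
avg(2)
plan([.519,-.0065,.053],-93.7)
d=cam("wrist");np.save("w13.npy",d,allow_pickle=True);cv2.imwrite("pics/w13.png",d["color"][:,:,::-1])
D=cam("side");cv2.imwrite("pics/s13.png",cv2.resize(D["color"][180:280,230:330,::-1],(600,600),interpolation=cv2.INTER_CUBIC))
E
```

```text
t: 18.85
tool_pos: [0.52, -0.0065, 0.0518]
tool_rot: [1.253, 1.177, -1.245]
contact_force: [-6.4, -2.6, 15.3]
opening: 0.0109
pos std mm [0.   0.   0.01] mean [ 0.52   -0.0066  0.0518] last [ 0.52   -0.0066  0.0518]
F [-6.530e+00 -3.640e+00  1.467e+01 -6.300e-01  1.440e+00 -1.000e-02] std [0.06 0.04 0.08 0.01 0.   0.04]
last-mean in tool axes (subtract from shift) [0. 0. 0.] jaw mean -93.13 jaw last -93.13 t 18.95
t 18.95 tcp [ 0.52   -0.0066  0.0518] toolx [ 0.007 -0.    -1.   ] y [ 0.998 -0.055  0.007] z [-0.055 -0.999  0.   ] jawdeg -93.13 q6 1.469
shift [-0.0012 -0.001  -0.    ] turn 0.01
```

View pics/w13.png

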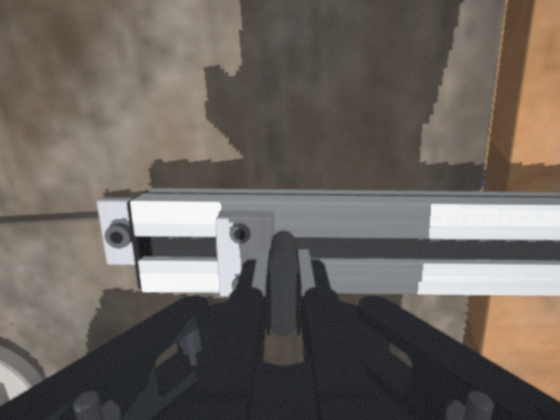

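View pics/s13.png

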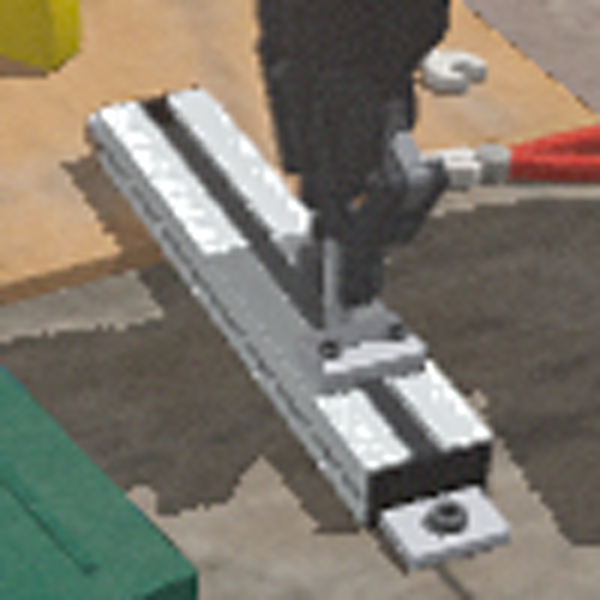

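```bash
python3 -m jog '[[[0,-0.001,0,0.005,1],[-0.001,-0.002,0,0.01,1],[-0.002,-0.002,0,0.01,1],[-0.003,-0.002,0,0.01,1],[-0.003,-0.002,0,0.01,1]]]'
python3 - <<'E'
from h import *
avg(2)
plan([.519,-.0065,.053],-93.7)
E
```

```text
t: 19.55
tool_pos: [0.5194, -0.0065, 0.055]
tool_rot: [1.262, 1.17, -1.249]
contact_force: [4.6, -3.5, -0.2]
opening: 0.0105
pos std mm [0.   0.01 0.01] mean [ 0.5194 -0.0065  0.055 ] last [ 0.5194 -0.0065  0.055 ]
F [ 4.87 -4.62 -0.95 -0.84 -0.78 -0.  ] std [0.1  0.54 0.29 0.02 0.02 0.01]
last-mean in tool axes (subtract from shift) [ 0. -0.  0.] jaw mean -93.7 jaw last -93.71 t 19.65
t 19.65 tcp [ 0.5194 -0.0065  0.055 ] toolx [ 0.011 -0.001 -1.   ] y [ 0.998 -0.065  0.011] z [-0.065 -0.998 -0.   ] jawdeg -93.71 q6 1.478
shift [ 0.002  -0.0005 -0.    ] turn -0.0001
```

```bash
python3 -m jog '[[[0,0.0008,0.0002,0,1],[0,0.0008,0.0002,0,1],[0,0.0008,0.0002,0,1]]]'
python3 - <<'E'
from h import *
avg(2)
d=cam("wrist");cv2.imwrite("pics/w14.png",cv2.resize(d["color"][170:350,190:380,::-1],(570,540),interpolation=cv2.INTER_CUBIC))
E
```

```text
t: 19.95
tool_pos: [0.5197, -0.0066, 0.055]
tool_rot: [1.261, 1.171, -1.25]
contact_force: [-1.2, -3.6, 5.4]
opening: 0.0107
pos std mm [0.   0.01 0.  ] mean [ 0.5197 -0.0066  0.055 ] last [ 0.5197 -0.0066  0.055 ]
F [-1.36 -2.92  5.28 -0.66  0.46  0.03] std [0.71 0.06 0.21 0.   0.03 0.01]
last-mean in tool axes (subtract from shift) [0. 0. 0.] jaw mean -93.7 jaw last -93.7 t 20.05
```

View pics/w14.png

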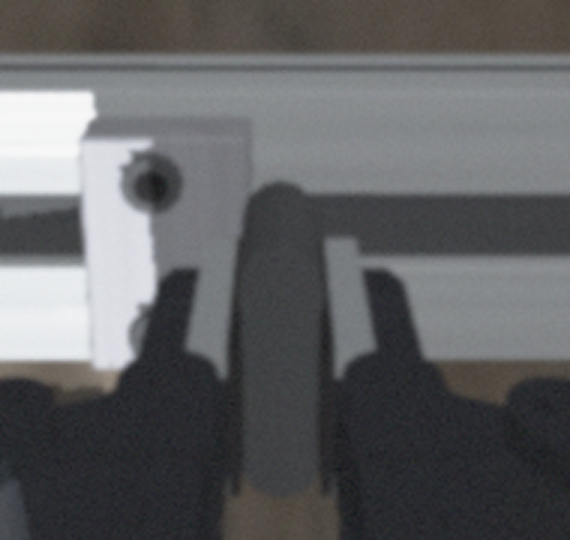

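```bash
python3 -m jog '[[[-0.0005,0,0,0,1],[-0.0005,0,0,0,0.6],[-0.0005,0,0,0,0.3],[-0.0005,0,0,0,0.3],[-0.0005,0,0,0,0.3],[-0.0005,0,0,0,0.3]]]' 20
python3 - <<'E'
from h import *
avg(2)
d=cam("wrist");np.save("w15.npy",d,allow_pickle=True);cv2.imwrite("pics/w15.png",cv2.resize(d["color"][170:350,190:380,::-1],(570,540),interpolation=cv2.INTER_CUBIC))
E
```

```text
t: 20.7
tool_pos: [0.5196, -0.0064, 0.0554]
tool_rot: [1.261, 1.172, -1.25]
contact_force: [0.6, 0.8, 0.8]
opening: 0.0297
pos std mm [0.03 0.03 0.05] mean [ 0.5197 -0.0064  0.0555] last [ 0.5197 -0.0065  0.0555]
F [ 0.64 -0.4   0.09  0.01  0.01  0.02] std [0.2  0.25 0.13 0.   0.01 0.04]
last-mean in tool axes (subtract from shift) [-0.  0.  0.] jaw mean -93.7 jaw last -93.7 t 20.8
```

View pics/w15.png

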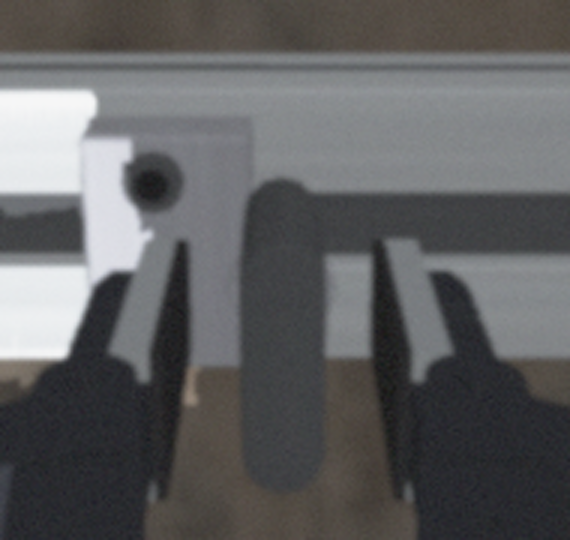

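Released: both pads are clear of the wing and the force is back to about 0. Retreating straight up to inspect.

```bash
python3 -m jog '[[[-0.005,0,0,0,0],[-0.02,0,0,0,-0.2],[-0.045,0,0,0,-0.2],[-0.075,0,0,0,-0.2],[-0.1,0,0,0,-0.2],[-0.12,0,0,0,-0.2],[-0.12,0,0,0,-0.2]]]'
python3 - <<'E'
from h import *
d=cam("wrist");np.save("w16.npy",d,allow_pickle=True);cv2.imwrite("pics/w16.png",cv2.resize(d["color"][120:320,180:400,::-1],(660,600),interpolation=cv2.INTER_CUBIC))
D=cam("side");np.save("s16.npy",D,allow_pickle=True);cv2.imwrite("pics/s16.png",cv2.resize(D["color"][180:280,230:330,::-1],(600,600),interpolation=cv2.INTER_CUBIC))
E=cam("scene");cv2.imwrite("pics/c16.png",cv2.resize(E["color"][150:270,210:330,::-1],(600,600),interpolation=cv2.INTER_CUBIC));cv2.imwrite("pics/c16f.png",E["color"][:,:,::-1])
avg(2)
E
```

```text
t: 21.55
tool_pos: [0.5212, -0.0069, 0.1809]
tool_rot: [1.264, 1.164, -1.243]
contact_force: [0.2, -0.1, -0.5]
opening: 0.051
pos std mm [0.07 0.   0.15] mean [ 0.5177 -0.0064  0.174 ] last [ 0.5176 -0.0064  0.1739]
F [ 0.15  0.35 -0.06  0.01  0.02 -0.01] std [0.33 0.2  0.23 0.01 0.   0.01]
last-mean in tool axes (subtract from shift) [ 0.0002 -0.0001  0.    ] jaw mean -93.7 jaw last -93.7 t 21.8
```

View pics/w16.png

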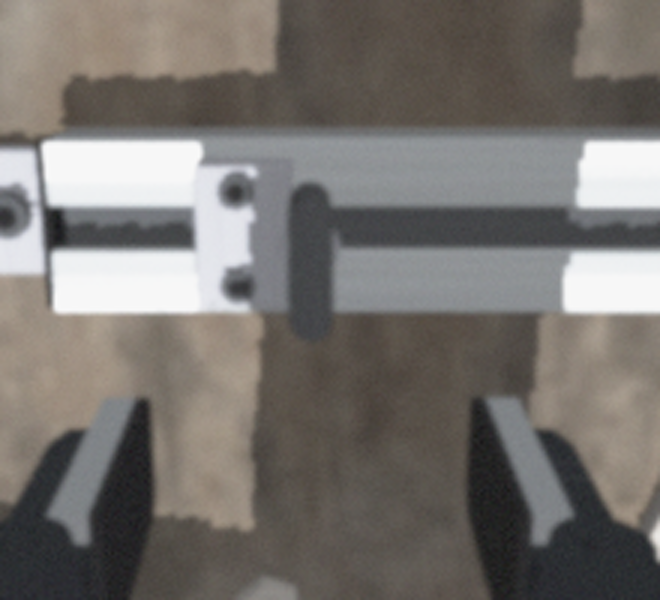

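View pics/s16.png

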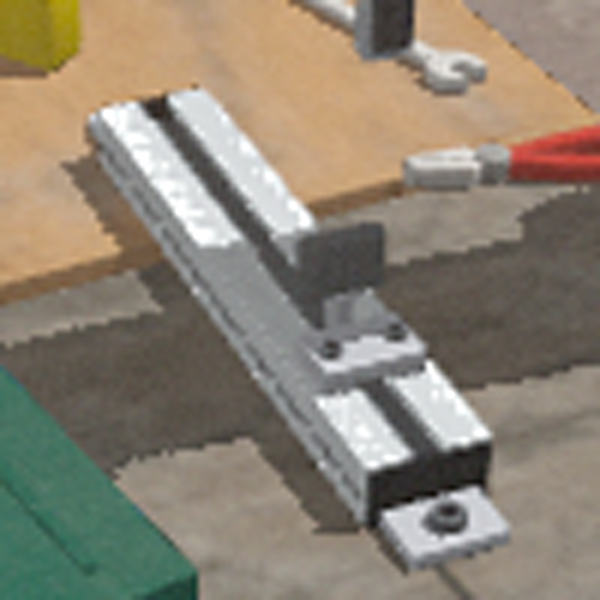

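View pics/c16.png

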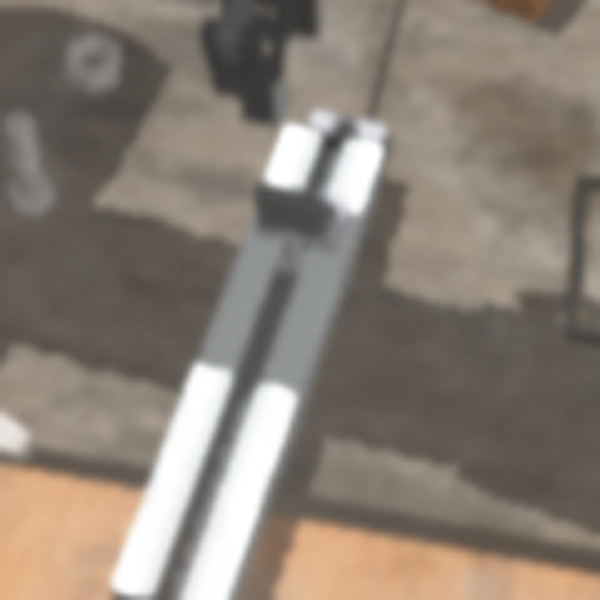

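View pics/c16f.png

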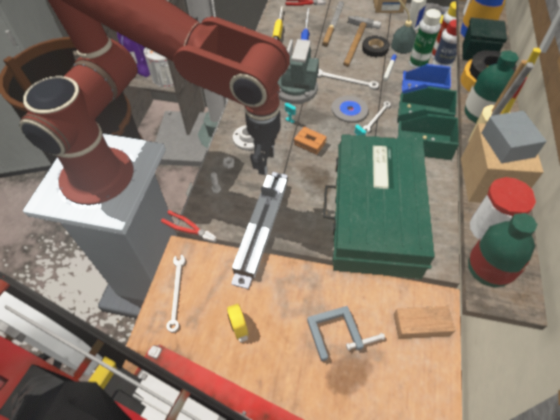

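```bash
python3 - <<'E'
from h import *
d=np.load("w16.npy",allow_pickle=True).item();D=np.load("s16.npy",allow_pickle=True).item()
f=lambda a:np.array(a)/3+[180-.3,120-.3]
W=ray(d,f([(311,208),(311,341)]),.082);print("wing top ends",W.round(4),np.linalg.norm(W[0]-W[1]),"c",W.mean(0).round(4),"ang",np.degrees(np.arctan2(*(W[1]-W[0])[1::-1])))
F=ray(d,f([(291,160)]),.042);print("stop face corner top",F.round(4)); print("slot edge pts",ray(d,f([(450,208),(450,247),(120,208),(120,247)]),.03).round(4))
g=lambda a:np.array(a)/6+[230-.4,180-.4]
S=ray(D,g([(300,237),(384,224)]),.082);print("side wing top",S.round(4),S.mean(0).round(4),np.linalg.norm(S[0]-S[1]))
Ff=ray(D,g([(318,350),(402,318)]),.042);print("side stop?",Ff.round(4))
# triangulate wing top centre height from both
for z in (.078,.082,.086): print(z,ray(d,f([(311,275)]),z).round(4),ray(D,g([(342,230)]),z).round(4))
E
```

```text
wing top ends [[ 0.5365 -0.0079  0.082 ]
 [ 0.4993 -0.0055  0.082 ]] 0.037295511424854835 c [ 0.5179 -0.0067  0.082 ] ang 176.28545383522052
stop face corner top [[ 0.5425 -0.0023  0.042 ]]
slot edge pts [[ 0.5217 -0.0514  0.03  ]
 [ 0.5088 -0.0511  0.03  ]
 [ 0.5285  0.0535  0.03  ]
 [ 0.5157  0.0551  0.03  ]]
side wing top [[ 0.5346 -0.0155  0.082 ]
 [ 0.4987 -0.0088  0.082 ]] [ 0.5167 -0.0121  0.082 ] 0.03647214540592004
side stop? [[0.5383 0.0092 0.042 ]
 [0.4958 0.0047 0.042 ]]
0.078 [[ 0.5169 -0.0067  0.078 ]] [[ 0.5135 -0.0178  0.078 ]]
0.082 [[ 0.5182 -0.0067  0.082 ]] [[ 0.5166 -0.0125  0.082 ]]
0.086 [[ 0.5194 -0.0068  0.086 ]] [[ 0.5196 -0.0072  0.086 ]]
```

The stud is locked crosswise (wing at 176.3°, rail at 86.3°). Its top matches 82 mm, and its axis is about 6 mm from the stop face. The flange at (245,137), tape at (238,320) and nut at (229,162) are unmoved. Handing in.

```bash
python3 - <<'E'
from station import ctrl
print(ctrl.finish_job()); print(ctrl.get_obs()["t"])
E
```

```text
the job is handed in; nothing more can be done
None
the job is handed in; nothing more can be done
```

I took the stud from the holder and dropped it into the slot about 46 mm short of contact with the stop. I slid it along unlocked until it bore on the stop, then pressed it about 8 mm down, turned it a quarter turn clockwise and let go. The job was handed in at about 22 s, and it reported no verdict.

**Forces:** The highest readings I saw were about 7 N on the tool along the slot, part of it sliding friction, and 15–17 N downwards on the spring. These are readings between moves, so short peaks would not show.

**Final position:** My last checks showed:
- The wing is square to the rail, at 176.3° against 86.3°.
- The wing top fits 82 mm high in both the wrist and side views. For the side view I had to take the visible top edge as the wing's far edge; taken as its centre, the views gave about 86 mm.
- The stud's axis is about 6 mm from the stop face, where 5.5 mm is touching. The cameras are good to about 2 mm.
- The gripper was clear above the stud, reading about 0 N.

**Bystanders:** The flange, tape measure and nut looked unmoved in the scene view. The gripper partly hid the flange, and I compared them by eye only.

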